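# Put the router's bits, guide bush and collet nut back in their tray

### The job

Clear the router's loose parts from the bench into the wooden tray: the straight bit lying lengthwise in the long narrow pocket, the chamfer bit likewise in the shorter wide pocket, the guide bush flange down in the large round pocket and the collet nut, hexagon down, in the small round one, each flat on the floor of its pocket and about in the middle. Set each part down rather than dropping it, and leave the plain hexagon nut and the flat washer where they lie.

Things in the scene. Friction and masses are not known exactly. Their poses are not given: they have to be found in the camera images.
- straight_bit_mid (a point): Straight router bit of steel lying flat on the bench: 90 mm long, a round shank 12 mm in diameter and 40 mm long, then a cutter 50 mm long, 30 mm wide and 12 mm thick with parallel sides. Point: its centre, 6 mm above its underside, 5 mm along the cutter from the shank; x points along the bit to the cutter end, z up. It balances about 13 mm from this point towards the cutter. 120 to 195 g.
- chamfer_bit_mid (a point): Chamfer router bit of steel lying flat on the bench: 76 mm long, a round shank 12 mm in diameter and 46 mm long, then an arrow-shaped cutter 50 mm wide and 9 to 12 mm thick narrowing at 45 degrees to a small round dark bearing at the tip. Point: its centre, 6 mm above its underside, on the shank 8 mm short of the wide cutter; x points to the bearing end, z up. It balances about 8 mm from this point towards the cutter. 95 to 160 g.
- guide_bush_mid (a point): Steel guide bush lying flange down: a flat ring flange 60 mm in diameter and 4 mm thick with a raised tubular collar on it, 40 mm outside diameter, 32 mm bore, 18 mm high in all. Point: its centre, 9 mm above its underside; z up, x arbitrary. About 120 g.
- collet_nut_mid (a point): Steel collet nut standing hexagon down: hexagon 30 mm across flats (35 mm across corners) and 14 mm high, and on it a tapered round collet with slits and a dark bore, 28 to 21 mm in diameter; 28 mm high in all. Point: its centre, 14 mm above its underside, level with the hexagon's top face; z up, x square to one pair of flats. About 110 g.
- plain_nut_mid (a point): Ordinary steel hexagon nut, not for the tray: 30 mm across flats, 16 mm high, open bore of 20 mm, nothing on top. Point: its centre, 8 mm above its underside.
- washer_mid (a point): Flat steel washer, not for the tray: 60 mm in diameter, 5 mm thick, 21 mm hole, no collar. Point: its centre, 2.5 mm above its underside.
- pocket_straight (a point): Long narrow rectangular pocket for the straight bit, 106 by 48 mm and 5 mm deep, long side along its x. The bit lies along it, either way round. The tray is a fixed open plywood case, 256 by 200 mm, rim 24 mm above the bench, walls 8 mm; four wooden blocks, 118 by 90 mm each, fill it in two rows of two, in any order, their tops level, 19 mm above the bench. Point: centre of the pocket's floor, 14 mm above the bench; x along the block's 118 mm side, z up.
- pocket_chamfer (a point): Shorter, wide rectangular pocket for the chamfer bit, 92 by 68 mm and 5 mm deep, long side along its x, in another block of the same tray. The bit lies along it, either way round. Point: centre of the pocket's floor, 14 mm above the bench; x along the block's 118 mm side, z up.
- pocket_bush (a point): Large round pocket for the guide bush, 78 mm in diameter and 5 mm deep, in another block of the same tray. Point: centre of the pocket's floor, 14 mm above the bench; x along the block's 118 mm side, z up.
- pocket_nut (a point): Small round pocket for the collet nut, 54 mm in diameter and 5 mm deep, in another block of the same tray. Point: centre of the pocket's floor, 14 mm above the bench; x along the block's 118 mm side, z up.

How it is judged (in metres and radians):
At the end, for the whole second after the job is handed in: The four router parts lie released and still, each centred within 12 mm in its own pocket and on its floor (within 3 mm), bits along their pockets within 0.35 rad either way, bush and collet nut upright within 0.15 rad; plain nut and washer within 20 mm of where they started (horizontal distance between straight_bit_mid and pocket_straight below 0.012 m and z of straight_bit_mid in the frame of pocket_straight between 0.003 and 0.009 m and linear speed of each of straight_bit, chamfer_bit, guide_bush, collet_nut below 0.02 m/s and angular speed of each of straight_bit, chamfer_bit, guide_bush, collet_nut below 0.2 rad/s and angle between the x axis of straight_bit_mid and the x axis of pocket_straight, either way round below 0.35 rad and horizontal distance between chamfer_bit_mid and pocket_chamfer below 0.012 m and z of chamfer_bit_mid in the frame of pocket_chamfer between 0.003 and 0.009 m and angle between the x axis of chamfer_bit_mid and the x axis of pocket_chamfer, either way round below 0.35 rad and horizontal distance between guide_bush_mid and pocket_bush below 0.012 m and z of guide_bush_mid in the frame of pocket_bush between 0.006 and 0.012 m and angle between each of guide_bush_mid, collet_nut_mid's own z axis and vertical below 0.15 rad and horizontal distance between collet_nut_mid and pocket_nut below 0.012 m and z of collet_nut_mid in the frame of pocket_nut between 0.011 and 0.017 m and distance of each of plain_nut_mid, washer_mid from where it was at the start of the episode below 0.02 m); the robot touches nothing.
It fails at once if the straight bit let go in the air, 30 mm or more above where it should lie (height (world z) of straight_bit_mid above 0.05 m and contact force between straight_bit and the fingers below 0.02 N).
It fails at once if the chamfer bit let go in the air, 30 mm or more above where it should lie (height (world z) of chamfer_bit_mid above 0.05 m and contact force between chamfer_bit and the fingers below 0.02 N).
It fails at once if the guide bush let go in the air, 30 mm or more above where it should lie (height (world z) of guide_bush_mid above 0.053 m and contact force between guide_bush and the fingers below 0.02 N).
It fails at once if the collet nut let go in the air, 30 mm or more above where it should lie (height (world z) of collet_nut_mid above 0.058 m and contact force between collet_nut and the fingers below 0.02 N).
It fails at once if the plain nut or the washer moved by more than 20 mm (distance of any of plain_nut_mid, washer_mid from where it was at the start of the episode above 0.02 m).
It also fails if it takes over 120 s, if anything falls off the work surface, if the arm or the gripper's body presses on something with over 40 N, if the wrist force passes 120 N, or if a joint passes its speed limit or range.

### The arm

A 6-joint arm with a two-finger parallel gripper is mounted at the origin on the work surface. World frame = base frame: x ahead of the robot, y to its left, z up, the work surface at z = 0. Lengths are in mm, angles in rad, forces in N, time in s.
With the tool pointing down it reaches from about 350 to 975 mm from the base axis. Payload 7.1 kg.
Tool frame: the origin (TCP) lies midway between the tips of the shut fingers; the grasp point (between the pads) lies 19 mm behind it (ctrl.pinch_z is the distance from the TCP to the grasp point, in mm); z points along the fingers, y is the direction in which the jaws open and shut (so a half turn about z gives the same grasp; the last joint's range is limited). The gripper opens to 88 mm and grips with 3 to 60 N. Pads are 20 mm wide; open, the fingers measure 115 mm over their backs; the gripper's body (75 mm by 178 mm) begins 61 mm behind the grasp point.
Start: joints at [-1.344, 0.423, 1.63, -0, 1.089, -0.019], TCP at [152.102, -606.193, 222.675] pointing down, gripper open.
Joint ranges: [-3, 3], [-0.9, 2.11], [0.09, 2.58], [-1.31, 4.45], [0.11, 2.69], [-2.54, 2.54]. Speed limits (rad/s): [2.39, 2.39, 3.01, 3.14, 3.14, 3.14].

### API

Orientations are given as a rotation vector (axis times angle).
In Python, from workcell import ctrl gives the robot as it stands.
- The arm moves only by the tool jog_arm, never from a script. Its arguments are lists of equal length, an entry for each row: "xyz": the shift along the world's x, y, z in mm, a list of three; "yaw": the turn about the world's z in degrees. A call has 1 to 20 rows; each row shifts and turns the pose as measured when the row begins; what a row does not reach is not made up. A row lasts 1/12 s, in which the tool goes at most 41.7 mm and 7.16 degrees, less where a joint would pass 70% of its speed; a pose out of reach is approached as far as the arm can. A call with a gripper value outside its range is refused whole. "gripper" is the closure, from 0 (fully open) to 1 (shut), set as the call begins (left out, the last holds). The fingers move at their own pace and stop on an object; the grip force is fixed at half the most. Time passes only in rows, so rows that do not move let the fingers close. It gives the time, the measured TCP pose, the force and the opening at its end, in the units of the state.
- ctrl.get_obs(): the state, without advancing time (a new reading comes with each control period).
- ctrl.get_image(name): name is "scene" or "side" or "wrist"; returns a dict with "img" (400x640x3 uint8, blue, green, red), "K" (3x3 intrinsics, pixels), "R" (3x3) and "t" (3): a world point X has camera coordinates R X + t. Camera axes: x right, y down, z forward; pixel columns grow to the right and rows downward; lengths in mm; the calibration is good to about 2 mm. A picture is of the moment at which its call begins. There is no depth.
- ctrl.close_job(): hands the job in, once; it reports no verdict.
Trained networks look in a picture, given as the dict that the camera call returned (one of the last four; its "shot" number tells which), for a name from the list of things; names that differ only in an ending like _2 or _b are one class to them, and where a whole thing is asked for, a point or a joint stands for the part that bears it (a point fixed in the world has none). Each returns a list of dicts, best first, with "confidence" (0 to 1); they miss things now and then, are a little off and sometimes report something else, mostly with a low value. They report only what shows in the picture. A call takes as long as a camera call.
- ctrl.find_in(picture, thing): "centre" ([column, row] as shares, 0 to 1, of the picture: columns of its width, rows of its height, amid what is visible of it).
- ctrl.regions_of(picture, thing): "region" (400x640 bool, what is visible of it) and "centre" ([column, row] as shares, 0 to 1, of the picture: columns of its width, rows of its height, amid what is visible of it).
- ctrl.pinpoint(picture, thing): "centre" ([column, row] as shares, 0 to 1, of the picture: columns of its width, rows of its height: a listed point, or the origin of a listed thing).
The state is a dict: "t": time; "qpos": joint angles; "qvel": joint speeds; "joint_torque": joint torques, N m; "ee_pos": TCP position; "orientation": TCP orientation; "ft_force": force on the tool from outside, world axes, zero at the start; "moment": the same for the moment, N m; "width": finger opening in mm.
Only numpy, scipy, OpenCV 4.12 (cv2) and the standard library are available. Lean on these libraries where they do the work, as an engineer would, in place of code of your own. Each camera call takes 0.05 s, during which the arm holds its last target.

## Working session

There is one attempt and no reset: what is moved stays moved. The work goes in short steps, Python scripts to look and compute and a tool call to move; the robot and the scene stay as the last step left them, time stands still between calls to the robot, and variables do not carry over. Pictures are saved under pics/ and viewed, and the job is handed in when it is done.

Besides the shell and the picture viewer there is one more tool, called after "Emit:" by a JSON object that holds its "op" and its "data", one argument or row to a line. jog_arm: Moves the arm, as the interface text tells. Its arguments: {"type":"object","properties":{"xyz":{"type":"array","items":{"type":"array","items":{"type":"number"}}},"yaw":{"type":"array","items":{"type":"number"}},"gripper":{"type":"number"}},"required":["xyz","yaw"]}

```bash
ls; mkdir -p pics
python3 - <<'E'
from workcell import ctrl
import cv2
o=ctrl.get_obs(); print(o)
for n in ["scene","side","wrist"]:
    p=ctrl.get_image(n); cv2.imwrite(f"pics/{n}0.png",p["img"]); print(n,p["K"],p["R"],p["t"],p["shot"])
print(ctrl.pinch_z)
E
```

```text
pics
{'t': 0.0, 'qpos': array([-1.34399540e+00,  4.23825404e-01,  1.63070993e+00,  2.01400325e-06,
        1.08860363e+00, -1.90059550e-02]), 'qvel': array([ 0.00016347, -0.00036478, -0.0002719 , -0.0018513 , -0.00195463,
        0.00093287]), 'joint_torque': array([-2.88302626e-04, -5.44620895e+01, -2.73666501e+01,  6.44593081e-02,
        2.26611266e-02, -1.32556361e-04]), 'ee_pos': array([ 151.98026741, -605.65099923,  221.90351124]), 'orientation': array([-3.11636883e+00, -3.84951196e-01,  2.48999390e-04]), 'ft_force': array([-0.35089501, -0.01202151, -0.89554226]), 'moment': array([-0.08283116,  0.00696239, -0.02580071]), 'width': 87.62451907445987}
scene [[394.45914509   0.         324.95014974]
 [  0.         394.45914509 202.55387045]
 [  0.           0.           1.        ]] [[-0.28285456  0.95906227  0.01388727]
 [ 0.7908612   0.24139058 -0.56237812]
 [-0.54270789 -0.14808832 -0.82676357]] [ 160.97896742 -404.61411898 1246.38005556] 1
side [[424.59372982   0.         319.48710208]
 [  0.         424.59372982 197.22425987]
 [  0.           0.           1.        ]] [[-0.84300868 -0.53763446 -0.01689863]
 [-0.37646902  0.61215827 -0.69536561]
 [ 0.38419715 -0.57983743 -0.71845744]] [451.19451306 237.27190229 797.18096826] 2
wrist [[333.51644226   0.         316.90817505]
 [  0.         333.51644226 198.98672229]
 [  0.           0.           1.        ]] [[ 0.24362086 -0.96986836 -0.00205921]
 [-0.94092459 -0.23686426  0.24198396]
 [-0.23518034 -0.05701478 -0.97027806]] [-623.88239074  -29.70779806  389.02672118] 3
18.700000000000003
```

View pics/scene0.png

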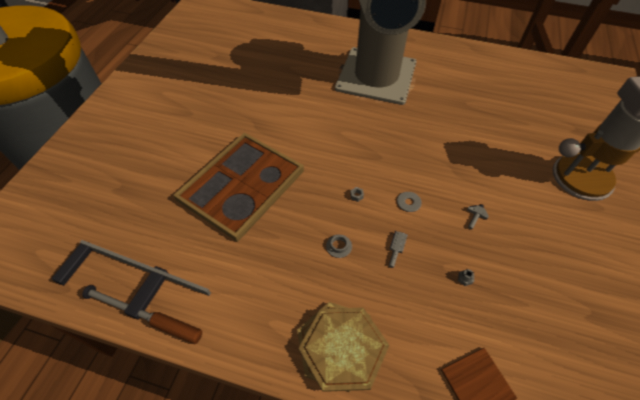

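View pics/side0.png

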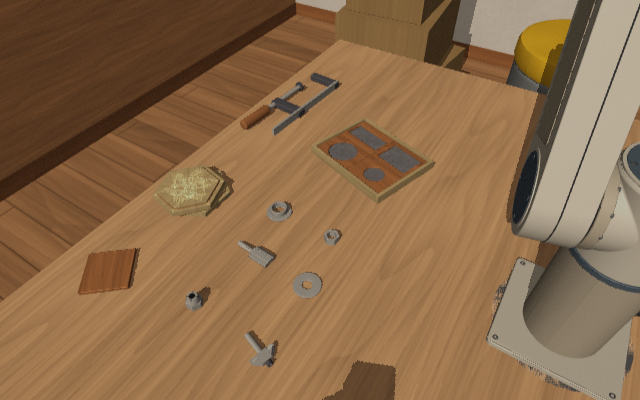

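View pics/wrist0.png

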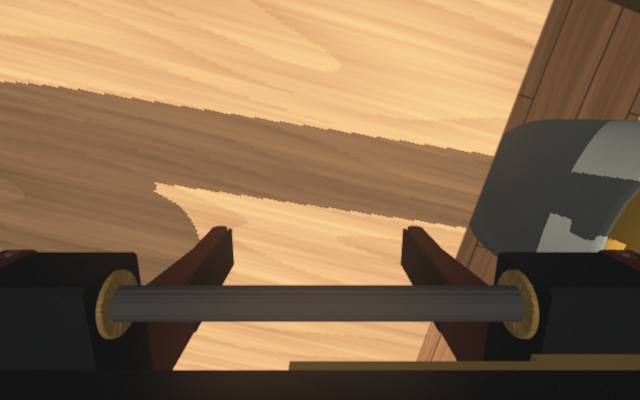

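```bash
cat > h.py <<'E'
import numpy as np, cv2
from workcell import ctrl
H=dict(straight_bit_mid=6,chamfer_bit_mid=6,guide_bush_mid=9,collet_nut_mid=14,plain_nut_mid=8,washer_mid=2.5,pocket_straight=14,pocket_chamfer=14,pocket_bush=14,pocket_nut=14)
def bp(p,uv,z):
    d=p["R"].T@np.linalg.solve(p["K"],[uv[0],uv[1],1.0]); c=-p["R"].T@p["t"]
    return c+d*(z-c[2])/d[2]
def proj(p,X):
    q=p["K"]@(p["R"]@np.asarray(X,float)+p["t"]); return q[:2]/q[2]
def pp(p,n,z=None,k=2):
    out=[]
    for r in ctrl.pinpoint(p,n)[:k]:
        uv=np.array(r["centre"])*[640,400]
        out.append((np.round(uv,1),np.round(bp(p,uv,H[n] if z is None else z)[:2],1),round(r["confidence"],2)))
    return out
E
python3 - <<'E'
from h import *
for c in ["scene","side"]:
    p=ctrl.get_image(c)
    for n in H: print(c,n,*[(a.tolist(),b.tolist(),f) for a,b,f in pp(p,n)])
print(ctrl.get_obs()["t"])
E
```

```text
scene straight_bit_mid ([394.7, 250.9], [600.8, 173.3], 0.86)
scene chamfer_bit_mid ([473.6, 214.5], [449.4, 337.0], 0.8)
scene guide_bush_mid ([339.1, 246.4], [627.8, 50.4], 0.56)
scene collet_nut_mid ([466.6, 275.3], [618.3, 332.6], 0.7) ([268.6, 176.0], [489.4, -171.9], 0.64)
scene plain_nut_mid ([356.6, 195.9], [479.9, 54.8], 0.62)
scene washer_mid ([408.7, 198.0], [444.4, 179.4], 0.77) ([355.3, 191.4], [463.5, 48.0], 0.28)
scene pocket_straight ([208.7, 189.6], [572.0, -296.9], 0.79)
scene pocket_chamfer ([240.9, 164.3], [474.6, -253.6], 0.77) ([236.4, 205.0], [594.2, -213.7], 0.22)
scene pocket_bush ([237.1, 206.1], [596.6, -210.9], 0.93)
scene pocket_nut
side straight_bit_mid ([252.6, 253.3], [591.2, 180.2], 0.57)
side chamfer_bit_mid ([256.5, 349.5], [450.0, 344.7], 0.89)
side guide_bush_mid ([276.5, 209.9], [621.0, 53.3], 0.69)
side collet_nut_mid ([192.9, 299.4], [615.9, 333.5], 0.83) ([372.7, 174.4], [483.3, -168.5], 0.36)
side plain_nut_mid ([332.1, 238.4], [465.9, 56.6], 0.57) ([192.1, 296.2], [626.1, 327.2], 0.45)
side washer_mid ([344.9, 152.4], [592.9, -218.4], 0.26)
side pocket_straight ([364.4, 142.3], [562.2, -271.1], 0.58)
side pocket_chamfer
side pocket_bush
side pocket_nut ([376.4, 171.8], [479.8, -182.0], 0.83)
1.25
```

Emit:
{"op": "jog_arm", "data": {
  "xyz": [
    [23, 31, 5],
    [23, 31, 5],
    [23, 31, 5],
    [23, 31, 5],
    [23, 31, 5],
    [23, 31, 5],
    [23, 31, 5],
    [23, 31, 5],
    [23, 31, 5],
    [23, 31, 5],
    [23, 31, 5],
    [23, 31, 5],
    [23, 31, 5],
    [0, 0, 0]
  ],
  "yaw": [0, 0, 0, 0, 0, 0, 0, 0, 0, 0, 0, 0, 0, 0]
}}

```text
t: 2.42
ee_pos: [459.4, -185.3, 292.1]
orientation: [3.115, 0.372, 0.01]
ft_force: [0.1, -1.0, -0.0]
width: 88.0
```

Run:
```python
from h import *
p=ctrl.get_image("wrist"); cv2.imwrite("pics/w1.png",p["img"])
o=ctrl.get_obs(); print(o["t"],o["ee_pos"],o["qpos"])
for n in H:
  if "pocket" in n: print(n,pp(p,n))
```

```text
2.4667 [ 457.90117176 -186.97973712  291.60514959] [-0.41018904  0.14477447  1.84573    -0.00271634  1.14460233  0.92357179]
pocket_straight [(array([417.1, 103.1]), array([ 570. , -290.6]), 0.68), (array([360.1,  67.9]), array([ 593.4, -209.2]), 0.68)]
pocket_chamfer [(array([365.3, 185.9]), array([ 451.2, -255.5]), 0.77)]
pocket_bush [(array([358.9,  68.8]), array([ 592.1, -208. ]), 0.61)]
pocket_nut [(array([312.3, 148.7]), array([ 482.8, -174.7]), 0.74)]
```

View pics/w1.png

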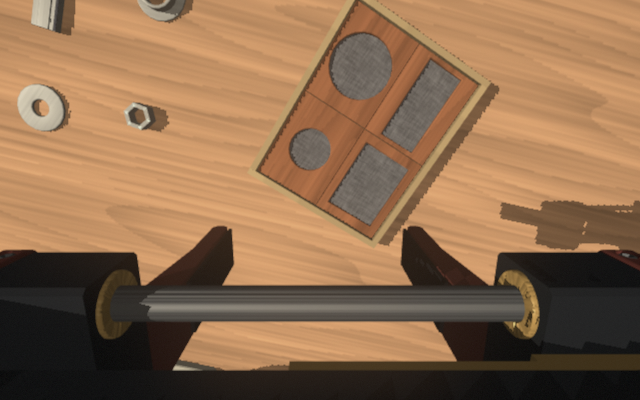

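```bash
cat > tray.py <<'E'
from h import *
def tray(p,tag):
    s=1.0; x0,y0=380,-400 # topdown 1px/mm*2 at z
    def warp(z):
        W=np.zeros((3,3))
        # X=(x0+ j/2, y0+i/2,z)
        M=p["K"]@np.column_stack([p["R"][:,0]*.5,p["R"][:,1]*.5,p["R"]@[x0,y0,z]+p["t"]])
        return cv2.warpPerspective(p["img"],M,(700,700),flags=cv2.INTER_LINEAR|cv2.WARP_INVERSE_MAP)
    t=warp(19); cv2.imwrite(f"pics/td_{tag}.png",t[:600])
    hsv=cv2.cvtColor(t,cv2.COLOR_BGR2HSV)
    m=((hsv[...,1]<60)&(hsv[...,2]>40)).astype(np.uint8)
    m=cv2.morphologyEx(m,cv2.MORPH_OPEN,np.ones((5,5)))
    m=cv2.morphologyEx(m,cv2.MORPH_CLOSE,np.ones((7,7)))
    for c in cv2.findContours(m,cv2.RETR_EXTERNAL,cv2.CHAIN_APPROX_NONE)[0]:
        if cv2.contourArea(c)<4000: continue
        (cx,cy),(w,h),a=cv2.minAreaRect(c)
        if w<h: w,h,a=h,w,a+90
        print(np.round([x0+cx/2,y0+cy/2,w/2,h/2,a,cv2.contourArea(c)/4/(w*h/4)],2))
E
python3 - <<'E'
from tray import *
p=ctrl.get_image("wrist"); tray(p,"1")
E
```

```text
[ 481.75 -172.     50.5    50.    180.      0.79]
[ 594.   -208.5    75.     74.    180.      0.78]
[ 453.68 -257.23   89.97   65.14  161.57    0.97]
[ 565.66 -294.19  103.72   45.21  161.79    0.97]
```

View pics/td_1.png

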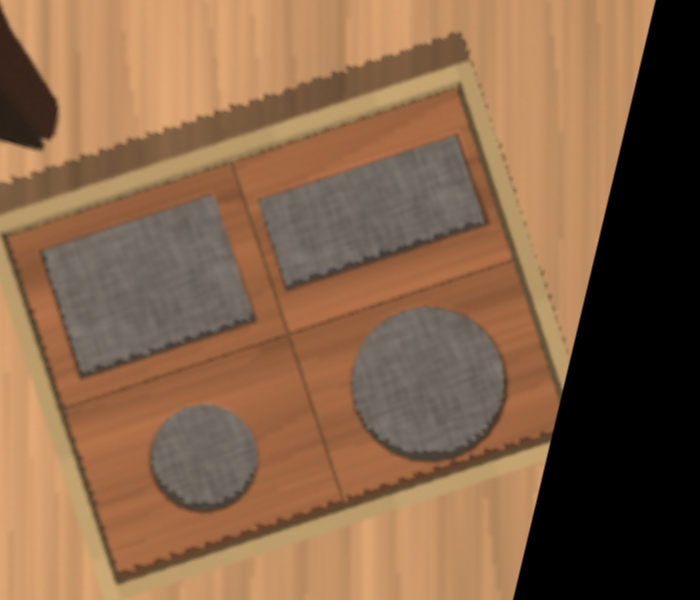

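Emit:
{"op": "jog_arm", "data": {
  "xyz": [
    [-6, 37, 5],
    [-6, 37, 5],
    [-6, 37, 5],
    [-6, 37, 5],
    [-6, 37, 5],
    [-6, 37, 5],
    [-6, 37, 5],
    [-6, 37, 5],
    [-6, 37, 5],
    [-6, 37, 5],
    [0, 0, 0]
  ],
  "yaw": [0, 0, 0, 0, 0, 0, 0, 0, 0, 0, 0]
}}

```text
t: 3.63
ee_pos: [387.4, 177.6, 340.9]
orientation: [3.123, 0.302, 0.0]
ft_force: [-0.1, -0.3, 0.0]
width: 88.1
```

Run:
```python
from h import *
p=ctrl.get_image("wrist"); cv2.imwrite("pics/w2.png",p["img"])
o=ctrl.get_obs(); print(o["t"],o["ee_pos"],o["qpos"])
for n in H:
  if not "pocket" in n: print(n,pp(p,n))
```

```text
3.6833 [387.54470967 175.32712894 340.39505548] [ 0.40080216 -0.0183429   1.90747098 -0.00567818  1.2547861   1.78012835]
straight_bit_mid [(array([348.1,  12. ]), array([592.9, 174.1]), 0.79), (array([622. ,  71.5]), array([ 593.4, -219.6]), 0.23)]
chamfer_bit_mid [(array([213.1,  96.2]), array([450. , 339.4]), 0.58)]
guide_bush_mid [(array([444.8,  10.3]), array([619. ,  47.7]), 0.63)]
collet_nut_mid []
plain_nut_mid [(array([411.7, 121.6]), array([470.1,  53.2]), 0.75)]
washer_mid [(array([323.3, 116.6]), array([452.5, 179.8]), 0.98), (array([609.8, 175.3]), array([ 451.2, -265.2]), 0.23)]
```

View pics/w2.png

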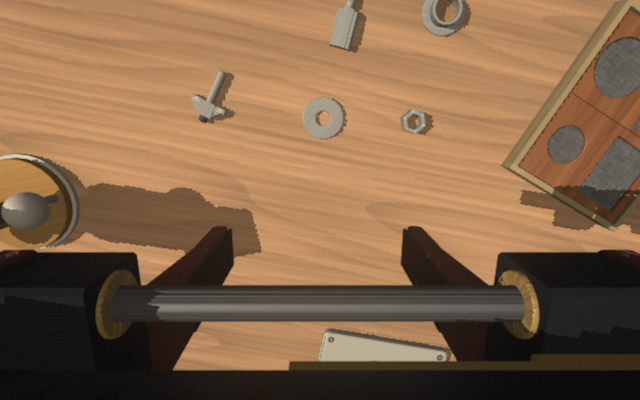

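Emit:
{"op": "jog_arm", "data": {
  "xyz": [
    [28, -2, -30],
    [28, -2, -30],
    [28, -2, -30],
    [28, -3, -30],
    [0, 0, 0]
  ],
  "yaw": [0, 0, 0, 0, 0]
}}

```text
t: 4.4
ee_pos: [506.3, 156.7, 217.8]
orientation: [3.125, 0.279, 0.01]
ft_force: [-1.1, -0.2, 0.5]
width: 87.7
```

Run:
```python
from h import *
p=ctrl.get_image("wrist"); cv2.imwrite("pics/w3.png",p["img"])
o=ctrl.get_obs(); print(o["t"],o["ee_pos"],o["qpos"])
for n in ["straight_bit_mid","guide_bush_mid","collet_nut_mid"]: print(n,pp(p,n))
r=ctrl.regions_of(p,"straight_bit_mid")
for k in r[:2]:
    ys,xs=np.nonzero(k["region"]); 
    P=np.array([bp(p,(x+.5,y+.5),8)[:2] for x,y in zip(xs,ys)],np.float32)
    (c,s,a)=cv2.minAreaRect(P); 
    vx,vy,x0,y0=cv2.fitLine(P,cv2.DIST_L2,0,.01,.01).ravel()
    t=(P-P.mean(0))@[vx,vy]
    print(k["confidence"],c,s,a,"axis",np.degrees(np.arctan2(vy,vx)),P.mean(0),t.min(),t.max())
```

```text
4.45 [505.18253041 156.91488647 220.04727076] [ 0.28162346  0.28326191  1.84792488 -0.00598994  1.00405464  1.6779865 ]
straight_bit_mid [(array([313.8,  94.5]), array([593.4, 175.1]), 0.77)]
guide_bush_mid [(array([439.3,  92.4]), array([619. ,  44.2]), 0.65)]
collet_nut_mid [(array([165.4,  42. ]), array([616.2, 331.5]), 0.89)]
0.76 (592.5419921875, 173.66748046875) (31.215396881103516, 91.00883483886719) 84.62696838378906 axis -3.8664713 [584.6339  174.49756] -37.47148 53.497772
```

View pics/w3.png

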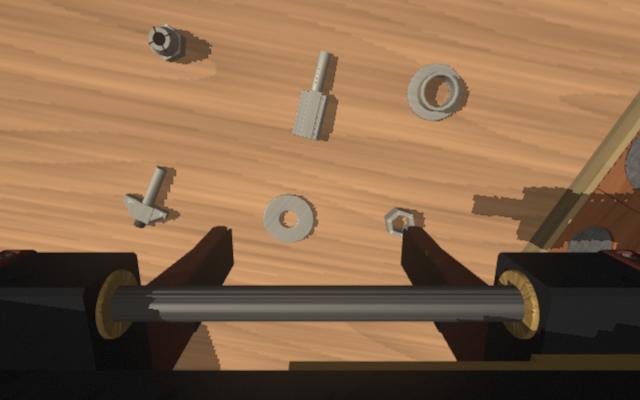

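Emit:
{"op": "jog_arm", "data": {
  "xyz": [
    [15, 4, -35],
    [15, 4, -35],
    [15, 4, -35],
    [15, 3, -35],
    [15, 3, -20],
    [0, 0, 0],
    [0, 0, 0]
  ],
  "yaw": [-4, -4, -4, -3, 0, 0, 0]
}}

```text
t: 5.23
ee_pos: [586.7, 181.9, 78.8]
orientation: [-3.134, 0.143, -0.073]
ft_force: [-0.7, 0.1, 0.0]
width: 87.9
```

```bash
cat > st.py <<'E'
from h import *
from scipy.spatial.transform import Rotation as Ro
o=ctrl.get_obs(); R=Ro.from_rotvec(o["orientation"]).as_matrix()
print("t",round(o["t"],2),"ee",o["ee_pos"].round(1),"jaw",np.degrees(np.arctan2(R[1,1],R[0,1])).round(1),"z",R[:,2].round(3),"w",o["width"],"q",o["qpos"].round(2),"F",o["ft_force"].round(1))
E
python3 st.py
python3 - <<'E'
from h import *
p=ctrl.get_image("wrist"); cv2.imwrite("pics/w4.png",p["img"])
E
```

```text
t 5.23 ee [586.7 181.9  78.8] jaw -95.2 z [ 0.046  0.001 -0.999] w 87.85132205937957 q [ 0.29  0.58  1.77 -0.02  0.75  1.96] F [-0.7  0.1  0. ]
```

View pics/w4.png

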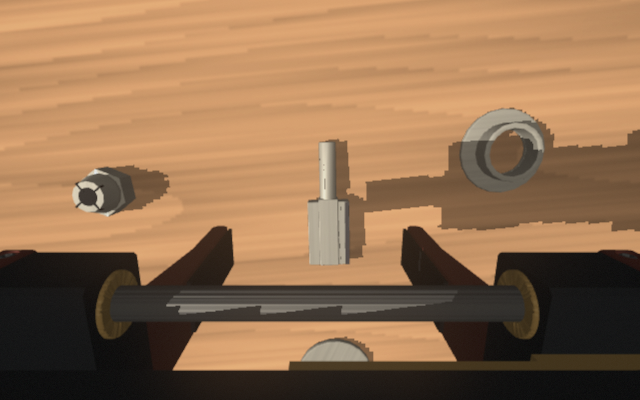

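Emit:
{"op": "jog_arm", "data": {
  "xyz": [
    [0, 0, 0],
    [0, 0, 0]
  ],
  "yaw": [0, 0]
}}

```text
t: 5.45
ee_pos: [587.0, 182.5, 83.8]
orientation: [-3.132, 0.141, -0.081]
ft_force: [-0.9, -0.2, -0.8]
width: 87.7
```

```bash
python3 st.py
python3 - <<'E'
from h import *
p=ctrl.get_image("wrist")
for n in ["straight_bit_mid","guide_bush_mid","collet_nut_mid"]: print(n,pp(p,n))
r=ctrl.regions_of(p,"straight_bit_mid")
for k in r[:1]:
    ys,xs=np.nonzero(k["region"]); 
    P=np.array([bp(p,(x+.5,y+.5),9)[:2] for x,y in zip(xs,ys)],np.float32)
    print(cv2.minAreaRect(P))
E
python3 st.py
```

```text
t 5.45 ee [587.  182.5  83.8] jaw -95.1 z [ 0.052  0.003 -0.999] w 87.6894462374292 q [ 0.29  0.57  1.77 -0.02  0.75  1.96] F [-0.9 -0.2 -0.8]
straight_bit_mid [(array([328.5, 203.9]), array([592.2, 174.1]), 0.82)]
guide_bush_mid [(array([504.7, 151.7]), array([619.6,  46.8]), 0.72)]
collet_nut_mid [(array([106.2, 191. ]), array([617.2, 332. ]), 0.93)]
((592.2540283203125, 173.85894775390625), (30.115478515625, 90.03060150146484), 85.9599380493164)
t 5.7 ee [587.  182.3  82.4] jaw -95.2 z [ 0.05   0.003 -0.999] w 87.55888773740818 q [ 0.29  0.57  1.77 -0.02  0.75  1.96] F [0.1 0.6 0.1]
```

Emit:
{"op": "jog_arm", "data": {
  "xyz": [
    [0, 0, 35],
    [0, 0, 0]
  ],
  "yaw": [0, 0]
}}

```text
t: 5.87
ee_pos: [586.1, 182.0, 117.2]
orientation: [-3.134, 0.141, -0.075]
ft_force: [2.3, 0.1, 1.8]
width: 87.7
```

```bash
python3 st.py
```

```text
t 5.87 ee [586.1 182.  117.2] jaw -95.2 z [ 0.048  0.002 -0.999] w 87.73596480994854 q [ 0.29  0.52  1.76 -0.02  0.82  1.96] F [2.3 0.1 1.8]
```

Emit:
{"op": "jog_arm", "data": {
  "xyz": [
    [-3, -3, -15],
    [-3, -3, -15],
    [0, 0, -15],
    [0, 0, -10],
    [0, 0, -5],
    [0, 0, 0]
  ],
  "yaw": [0, 0, 0, 0, 0, 0]
}}

```text
t: 6.37
ee_pos: [582.3, 176.3, 58.9]
orientation: [-3.131, 0.141, -0.087]
ft_force: [-0.1, -0.2, 0.7]
width: 87.8
```

```bash
python3 st.py
```

```text
t 6.37 ee [582.3 176.3  58.9] jaw -95.2 z [ 0.055  0.004 -0.998] w 87.76955230428015 q [ 0.28  0.6   1.79 -0.02  0.69  1.95] F [-0.1 -0.2  0.7]
```

Emit:
{"op": "jog_arm", "data": {
  "xyz": [
    [-1, 0, -12],
    [-1, 0, -12],
    [0, 0, -12],
    [0, 0, -8],
    [0, 0, -4],
    [0, 0, -2],
    [0, 0, 0]
  ],
  "yaw": [0, 0, 0, 0, 0, 0, 0]
}}

```text
t: 6.95
ee_pos: [580.4, 176.5, 3.7]
orientation: [-3.131, 0.141, -0.087]
ft_force: [-0.5, 0.6, -0.3]
width: 88.1
```

```bash
python3 st.py;python3 - <<'E'
from h import *
p=ctrl.get_image("wrist"); cv2.imwrite("pics/w5.png",p["img"])
p=ctrl.get_image("side"); cv2.imwrite("pics/s5.png",cv2.resize(p["img"][120:320,150:400],None,fx=3,fy=3))
E
```

```text
t 6.95 ee [580.4 176.5   3.7] jaw -95.1 z [ 0.056  0.004 -0.998] w 88.06159780276413 q [ 0.28  0.69  1.8  -0.02  0.59  1.96] F [-0.5  0.6 -0.3]
```

View pics/w5.png

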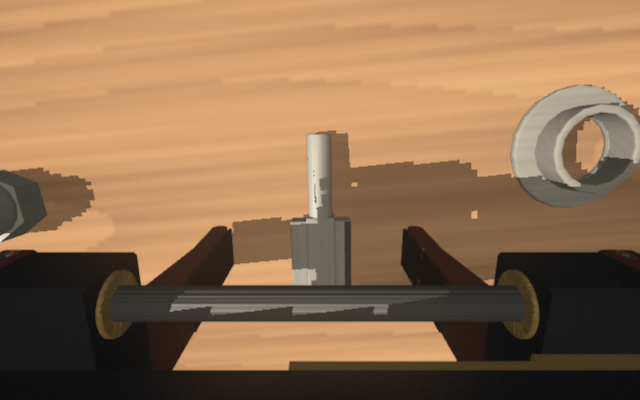

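View pics/s5.png

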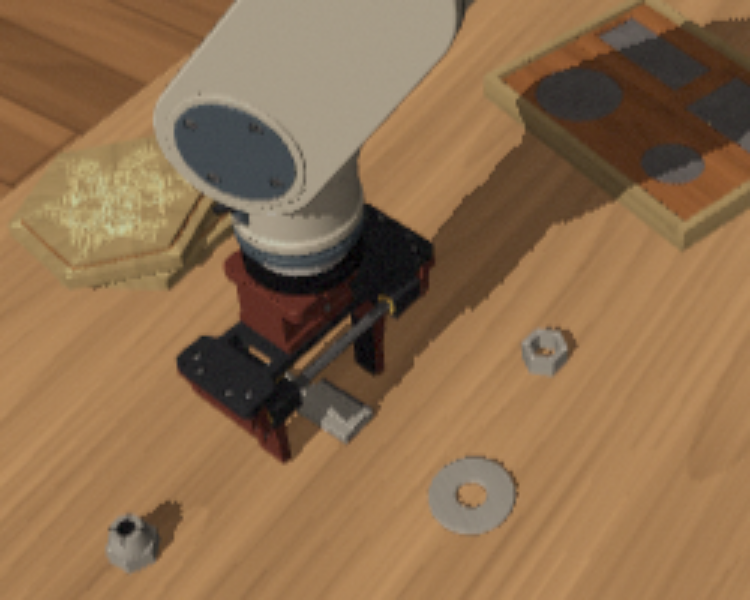

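Emit:
{"op": "jog_arm", "data": {
  "xyz": [
    [0, 0, 2],
    [0, 0, 0],
    [0, 0, 0],
    [0, 0, 0],
    [0, 0, 0],
    [0, 0, 0],
    [0, 0, 0],
    [0, 0, 0]
  ],
  "yaw": [0, 0, 0, 0, 0, 0, 0, 0],
  "gripper": 1
}}

```text
t: 7.72
ee_pos: [582.7, 177.2, 9.4]
orientation: [-3.128, 0.141, -0.096]
ft_force: [0.2, -0.6, -0.9]
width: 38.1
```

Emit:
{"op": "jog_arm", "data": {
  "xyz": [
    [0, 0, 0],
    [0, 0, 0],
    [0, 0, 0],
    [0, 0, 0]
  ],
  "yaw": [0, 0, 0, 0]
}}

```text
t: 8.05
ee_pos: [582.6, 177.1, 9.4]
orientation: [-3.129, 0.141, -0.095]
ft_force: [-0.5, 0.2, 0.2]
width: 28.4
```

```bash
python3 st.py;python3 - <<'E'
from h import *
p=ctrl.get_image("wrist"); cv2.imwrite("pics/w6.png",p["img"])
E
```

```text
t 8.05 ee [582.6 177.1   9.4] jaw -95.1 z [ 0.061  0.006 -0.998] w 28.443643236163012 q [ 0.28  0.68  1.8  -0.02  0.6   1.96] F [-0.5  0.2  0.2]
```

View pics/w6.png

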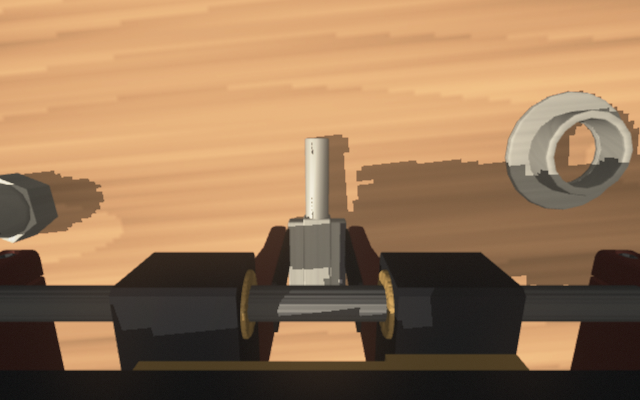

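Emit:
{"op": "jog_arm", "data": {
  "xyz": [
    [0, 0, 0],
    [0, 0, 0],
    [0, 0, 0]
  ],
  "yaw": [0, 0, 0]
}}

```text
t: 8.35
ee_pos: [582.6, 177.0, 9.4]
orientation: [-3.129, 0.141, -0.095]
ft_force: [0.2, 0.2, 0.3]
width: 28.3
```

Emit:
{"op": "jog_arm", "data": {
  "xyz": [
    [0, 0, 0],
    [0, 0, 0],
    [0, 0, -2],
    [0, 0, -2],
    [0, 0, 0],
    [0, 0, 0]
  ],
  "yaw": [0, 0, 0, 0, 0, 0],
  "gripper": 0.55
}}

```text
t: 8.85
ee_pos: [582.5, 177.1, 4.8]
orientation: [-3.129, 0.141, -0.095]
ft_force: [-0.6, 0.9, 0.0]
width: 39.8
```

```bash
python3 st.py
```

```text
t 8.85 ee [582.5 177.1   4.8] jaw -95.1 z [ 0.061  0.006 -0.998] w 39.794934151112294 q [ 0.28  0.69  1.8  -0.02  0.59  1.96] F [-0.6  0.9  0. ]
```

Emit:
{"op": "jog_arm", "data": {
  "xyz": [
    [0, 0, 0],
    [0, 0, 0],
    [0, 0, 0],
    [0, 0, 0],
    [0, 0, 0],
    [0, 0, 0]
  ],
  "yaw": [0, 0, 0, 0, 0, 0],
  "gripper": 1
}}

```text
t: 9.35
ee_pos: [582.4, 177.1, 4.5]
orientation: [-3.129, 0.141, -0.094]
ft_force: [-0.4, 0.0, -0.2]
width: 29.6
```

Emit:
{"op": "jog_arm", "data": {
  "xyz": [
    [0, 0, 5],
    [0, 0, 10],
    [0, 0, 15],
    [0, 0, 15],
    [0, 0, 10],
    [0, 0, 0],
    [0, 0, 0]
  ],
  "yaw": [0, 0, 0, 0, 0, 0, 0]
}}

```text
t: 9.93
ee_pos: [581.3, 176.8, 64.1]
orientation: [-3.129, 0.141, -0.092]
ft_force: [-0.3, -0.5, -1.3]
width: 30.1
```

```bash
python3 st.py;python3 - <<'E'
from h import *
p=ctrl.get_image("wrist"); cv2.imwrite("pics/w7.png",p["img"])
p=ctrl.get_image("side"); cv2.imwrite("pics/s7.png",cv2.resize(p["img"][120:320,150:400],None,fx=3,fy=3))
E
```

```text
t 9.93 ee [581.3 176.8  64.1] jaw -95.1 z [ 0.059  0.005 -0.998] w 30.059591473531153 q [ 0.28  0.59  1.8  -0.02  0.7   1.96] F [-0.3 -0.5 -1.3]
```

View pics/w7.png

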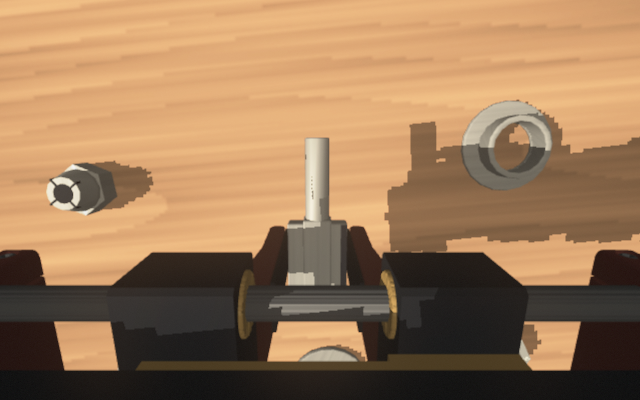

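View pics/s7.png

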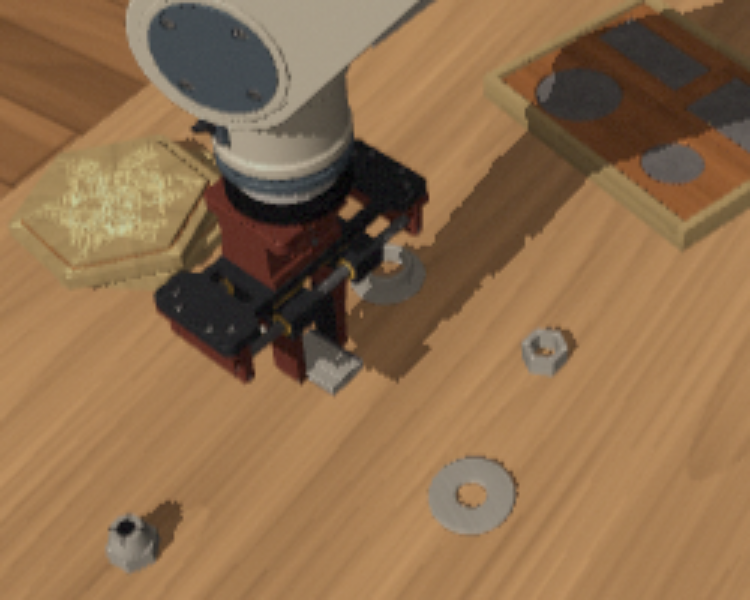

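Emit:
{"op": "jog_arm", "data": {
  "xyz": [
    [0, -15, 15],
    [-1, -25, 15],
    [-2, -33, 5],
    [-2, -36, 0],
    [-2, -36, 0],
    [-2, -36, 0],
    [-2, -36, 0],
    [-2, -36, 0],
    [-2, -36, 0],
    [-2, -36, 0],
    [-2, -36, 0],
    [-2, -36, 0],
    [-2, -30, 0],
    [-1, -20, 0],
    [-1, -10, 0],
    [0, 0, 0],
    [0, 0, 0]
  ],
  "yaw": [-1, -1, -1, -1, -1, -1, -1, -1, -1, -1, -1, -1, -1, 0, 0, 0, 0]
}}

```text
t: 11.45
ee_pos: [544.4, -298.8, 86.2]
orientation: [-3.096, 0.507, -0.065]
ft_force: [-0.7, 0.6, -2.1]
width: 29.5
```

```bash
python3 st.py;python3 - <<'E'
from tray import *
p=ctrl.get_image("wrist"); cv2.imwrite("pics/w8.png",p["img"]); tray(p,"8")
for n in ["pocket_straight","straight_bit_mid"]: print(pp(p,n), pp(p,n,z=80))
E
```

```text
t 11.45 ee [ 544.4 -298.8   86.2] jaw -108.6 z [ 0.041 -0.004 -0.999] w 29.511383426582224 q [-0.53  0.58  1.74  0.03  0.78  1.35] F [-0.7  0.6 -2.1]
[ 5.0512e+02 -1.2441e+02  1.7899e+02  7.3210e+01  7.1350e+01  3.9000e-01]
[ 594.5  -210.75   75.     73.5   180.      0.78]
[ 522.41 -290.09  190.95  109.42  161.77    0.53]
[ 434.01 -371.17   95.46   34.23   50.35    0.55]
[(array([305.2, 182.5]), array([ 568.1, -297.1]), 0.7)] [(array([305.2, 182.5]), array([ 577. , -303.3]), 0.7)]
[(array([316.7, 229.4]), array([ 530.1, -292.9]), 0.79)] [(array([316.7, 229.4]), array([ 551.2, -300.9]), 0.79)]
```

View pics/w8.png

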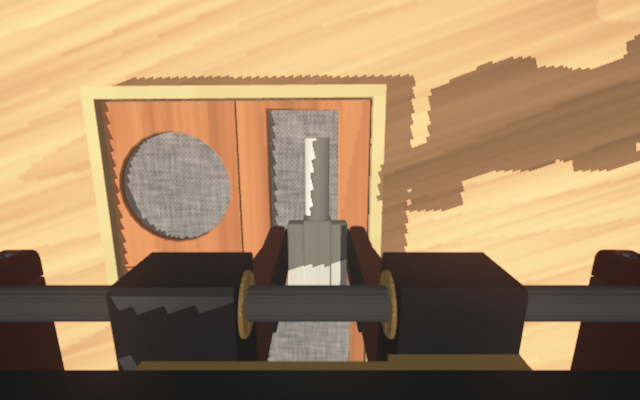

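Emit:
{"op": "jog_arm", "data": {
  "xyz": [
    [6, 5, -10],
    [6, 5, -12],
    [0, 0, -10],
    [0, 0, -8],
    [0, 0, 0],
    [0, 0, 0]
  ],
  "yaw": [0, 0, 0, 0, 0, 0]
}}

```text
t: 12.2
ee_pos: [559.3, -282.4, 41.9]
orientation: [-3.098, 0.495, -0.065]
ft_force: [0.2, -0.3, -1.2]
width: 29.8
```

```bash
python3 st.py;python3 - <<'E'
from h import *
p=ctrl.get_image("wrist"); cv2.imwrite("pics/w9.png",p["img"])
E
```

```text
t 12.2 ee [ 559.3 -282.4   41.9] jaw -108.1 z [ 0.041 -0.003 -0.999] w 29.821543271010597 q [-0.49  0.65  1.74  0.03  0.71  1.37] F [ 0.2 -0.3 -1.2]
```

View pics/w9.png

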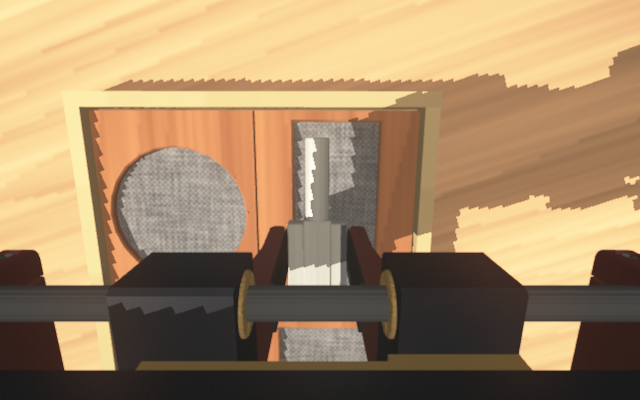

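Emit:
{"op": "jog_arm", "data": {
  "xyz": [
    [-2, -5, -4],
    [0, 0, -4],
    [0, 0, -3],
    [0, 0, 0],
    [0, 0, 0]
  ],
  "yaw": [0, 0, 0, 0, 0]
}}

```text
t: 12.67
ee_pos: [556.8, -289.2, 30.5]
orientation: [-3.098, 0.497, -0.066]
ft_force: [0.4, 0.5, -0.5]
width: 29.6
```

```bash
python3 st.py;python3 - <<'E'
from h import *
p=ctrl.get_image("wrist"); cv2.imwrite("pics/w10.png",p["img"])
E
```

```text
t 12.67 ee [ 556.8 -289.2   30.5] jaw -108.2 z [ 0.042 -0.004 -0.999] w 29.633056452789123 q [-0.51  0.67  1.74  0.03  0.69  1.36] F [ 0.4  0.5 -0.5]
```

View pics/w10.png

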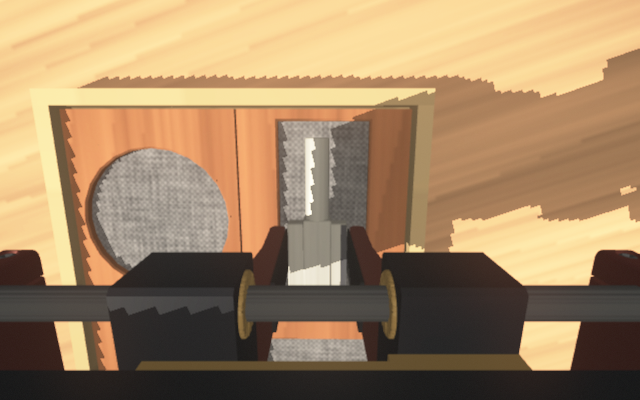

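Emit:
{"op": "jog_arm", "data": {
  "xyz": [
    [0, -1, -3],
    [0, 0, -3],
    [0, 0, -2],
    [0, 0, -1],
    [0, 0, 0],
    [0, 0, 0]
  ],
  "yaw": [0, 0, 0, 0, 0, 0]
}}

```text
t: 13.22
ee_pos: [557.2, -290.5, 21.2]
orientation: [-3.099, 0.497, -0.068]
ft_force: [0.3, -0.2, -2.2]
width: 30.1
```

```bash
python3 st.py
```

```text
t 13.22 ee [ 557.2 -290.5   21.2] jaw -108.2 z [ 0.043 -0.004 -0.999] w 30.06333647385074 q [-0.51  0.69  1.74  0.03  0.67  1.36] F [ 0.3 -0.2 -2.2]
```

Emit:
{"op": "jog_arm", "data": {
  "xyz": [
    [0, 0, -1],
    [0, 0, 0],
    [0, 0, 0]
  ],
  "yaw": [0, 0, 0]
}}

```text
t: 13.47
ee_pos: [557.3, -290.4, 20.2]
orientation: [-3.099, 0.497, -0.068]
ft_force: [-0.7, 0.5, -2.2]
width: 29.6
```

Emit:
{"op": "jog_arm", "data": {
  "xyz": [
    [0, 0, 0],
    [0, 0, 0],
    [0, 0, 0],
    [0, 0, 0],
    [0, 0, 0],
    [0, 0, 0],
    [0, 0, 10],
    [0, 0, 20],
    [0, 0, 30],
    [0, 0, 30],
    [0, 0, 20],
    [0, 0, 0]
  ],
  "yaw": [0, 0, 0, 0, 0, 0, 0, 0, 0, 0, 0, 0],
  "gripper": 0.5
}}

```text
t: 14.47
ee_pos: [556.2, -289.8, 136.7]
orientation: [-3.098, 0.497, -0.065]
ft_force: [0.5, -0.1, -0.2]
width: 44.0
```

```bash
python3 st.py;python3 - <<'E'
from h import *
p=ctrl.get_image("wrist"); cv2.imwrite("pics/w11.png",p["img"])
for n in ["pocket_straight","straight_bit_mid"]: print(pp(p,n), pp(p,n,z=20))
r=ctrl.regions_of(p,"straight_bit_mid")
for k in r[:1]:
    ys,xs=np.nonzero(k["region"]); 
    P=np.array([bp(p,(x+.5,y+.5),24)[:2] for x,y in zip(xs,ys)],np.float32)
    print(cv2.minAreaRect(P))
E
```

```text
t 14.47 ee [ 556.2 -289.8  136.7] jaw -108.2 z [ 0.041 -0.003 -0.999] w 43.970311852601476 q [-0.51  0.52  1.71  0.02  0.88  1.37] F [ 0.5 -0.1 -0.2]
[(array([321.4, 184.7]), array([ 566.9, -296.1]), 0.77)] [(array([321.4, 184.7]), array([ 567.9, -296.4]), 0.77)]
[(array([317.9, 185.1]), array([ 566.3, -292.6]), 0.96)] [(array([317.9, 185.1]), array([ 568.5, -293.4]), 0.96)]
((567.2870483398438, -293.5031433105469), (29.47599983215332, 88.58219146728516), 71.9975357055664)
```

View pics/w11.png

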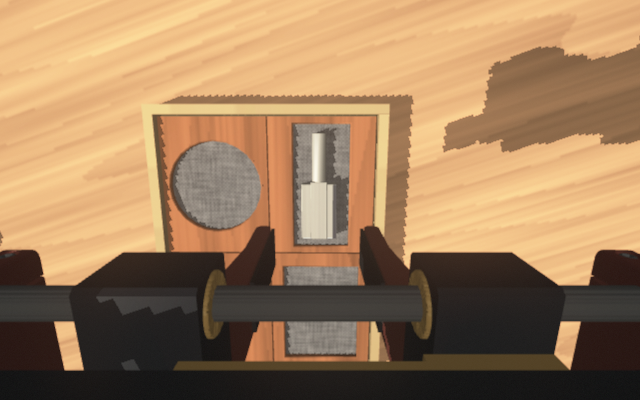

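Emit:
{"op": "jog_arm", "data": {
  "xyz": [
    [0, 20, 0],
    [2, 33, 0],
    [2, 33, 0],
    [2, 33, 0],
    [2, 33, 0],
    [2, 33, 0],
    [2, 33, 0],
    [2, 33, 0],
    [2, 33, 0],
    [2, 25, 0],
    [1, 15, 0],
    [0, 0, 0],
    [0, 0, 0]
  ],
  "yaw": [0, 0, 0, 0, 0, 0, 0, 0, 0, 0, 0, 0, 0],
  "gripper": 0
}}

```text
t: 15.85
ee_pos: [561.1, 50.2, 112.4]
orientation: [-3.096, 0.503, -0.007]
ft_force: [0.5, -0.0, 1.1]
width: 87.9
```

```bash
cat > reg.py <<'E'
from h import *
import sys
def reg(p,n,z):
    for k in ctrl.regions_of(p,n)[:1]:
        ys,xs=np.nonzero(k["region"])
        P=np.array([bp(p,(x+.5,y+.5),z)[:2] for x,y in zip(xs,ys)],np.float32)
        print(n,round(k["confidence"],2),"rect",cv2.minAreaRect(P),"circ",cv2.minEnclosingCircle(P))
E
python3 st.py;python3 - <<'E'
from reg import *
p=ctrl.get_image("wrist"); cv2.imwrite("pics/w12.png",p["img"])
for n in ["guide_bush_mid","collet_nut_mid"]: print(pp(p,n))
reg(p,"guide_bush_mid",3)
E
```

```text
t 15.85 ee [561.1  50.2 112.4] jaw -108.5 z [ 0.006  0.005 -1.   ] w 87.92991419622602 q [0.07 0.48 1.84 0.01 0.81 1.95] F [ 0.5 -0.   1.1]
[]
[]
guide_bush_mid 0.7 rect ((619.1688232421875, 47.09516143798828), (58.96272659301758, 57.62492370605469), 71.61829376220703) circ ((619.3698120117188, 46.80424118041992), 29.768842697143555)
```

View pics/w12.png

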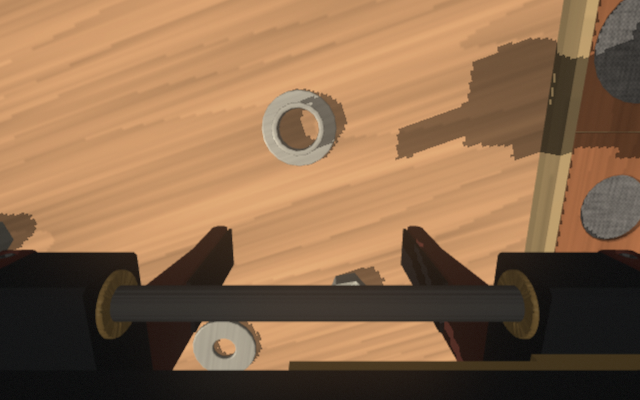

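Emit:
{"op": "jog_arm", "data": {
  "xyz": [
    [12, -1, -10],
    [15, -1, -12],
    [15, -1, -12],
    [10, 0, -12],
    [5, 0, -12],
    [0, 0, -5],
    [0, 0, 0],
    [0, 0, 0]
  ],
  "yaw": [0, 0, 0, 0, 0, 0, 0, 0]
}}

```text
t: 16.72
ee_pos: [620.5, 36.6, 47.8]
orientation: [-3.092, 0.525, -0.011]
ft_force: [0.1, 0.2, 1.0]
width: 88.0
```

```bash
python3 st.py
```

```text
t 16.72 ee [620.5  36.6  47.8] jaw -109.3 z [ 0.008  0.004 -1.   ] w 87.95941582955679 q [0.04 0.65 1.73 0.01 0.76 1.94] F [0.1 0.2 1. ]
```

Emit:
{"op": "jog_arm", "data": {
  "xyz": [
    [-1, 5, -8],
    [0, 4, -10],
    [0, 0, -8],
    [0, 0, -4],
    [0, 0, 0],
    [0, 0, 0]
  ],
  "yaw": [0, 0, 0, 0, 0, 0]
}}

```text
t: 17.22
ee_pos: [617.9, 46.9, 16.2]
orientation: [-3.092, 0.524, -0.011]
ft_force: [0.0, 0.1, 0.9]
width: 87.7
```

```bash
python3 st.py
```

```text
t 17.22 ee [617.9  46.9  16.2] jaw -109.2 z [ 0.008  0.004 -1.   ] w 87.68609019926947 q [0.05 0.7  1.74 0.01 0.7  1.96] F [0.  0.1 0.9]
```

Emit:
{"op": "jog_arm", "data": {
  "xyz": [
    [1, 0, -3],
    [0, 0, -3],
    [0, 0, -2],
    [0, 0, -1],
    [0, 0, 0]
  ],
  "yaw": [0, 0, 0, 0, 0]
}}

```text
t: 17.63
ee_pos: [619.6, 46.9, 6.9]
orientation: [-3.092, 0.524, -0.013]
ft_force: [-0.3, -0.5, -0.4]
width: 88.0
```

```bash
python3 st.py
```

```text
t 17.63 ee [619.6  46.9   6.9] jaw -109.2 z [ 0.009  0.004 -1.   ] w 87.9725545676471 q [0.05 0.71 1.74 0.01 0.68 1.96] F [-0.3 -0.5 -0.4]
```

Emit:
{"op": "jog_arm", "data": {
  "xyz": [
    [0, 0, 0],
    [0, 0, 0],
    [0, 0, 0],
    [0, 0, 0],
    [0, 0, 0],
    [0, 0, 0],
    [0, 0, 0],
    [0, 0, 0],
    [0, 0, 0]
  ],
  "yaw": [0, 0, 0, 0, 0, 0, 0, 0, 0],
  "gripper": 1
}}

```text
t: 18.38
ee_pos: [620.1, 46.8, 7.5]
orientation: [-3.092, 0.524, -0.015]
ft_force: [-0.0, -0.2, -0.8]
width: 38.6
```

```bash
python3 st.py;python3 - <<'E'
from h import *
p=ctrl.get_image("wrist"); cv2.imwrite("pics/w13.png",p["img"])
E
```

```text
t 18.38 ee [620.1  46.8   7.5] jaw -109.3 z [ 0.01   0.004 -1.   ] w 38.578004337781124 q [0.05 0.71 1.74 0.01 0.68 1.96] F [-0.  -0.2 -0.8]
```

View pics/w13.png

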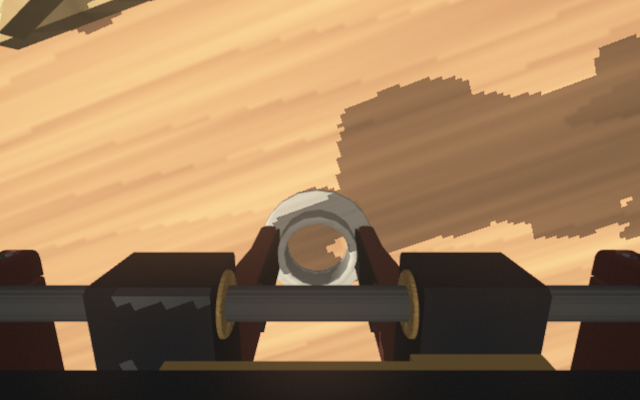

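Emit:
{"op": "jog_arm", "data": {
  "xyz": [
    [0, 0, 4],
    [0, 0, 6],
    [0, 0, 6],
    [0, 0, 0],
    [0, 0, 0]
  ],
  "yaw": [0, 0, 0, 0, 0]
}}

```text
t: 18.85
ee_pos: [619.4, 46.8, 24.9]
orientation: [-3.092, 0.524, -0.013]
ft_force: [-0.7, 0.4, -1.6]
width: 38.7
```

```bash
python3 st.py;python3 - <<'E'
from h import *
p=ctrl.get_image("wrist"); cv2.imwrite("pics/w14.png",p["img"])
p=ctrl.get_image("side"); cv2.imwrite("pics/s14.png",cv2.resize(p["img"][120:320,150:400],None,fx=3,fy=3))
E
```

```text
t 18.85 ee [619.4  46.8  24.9] jaw -109.2 z [ 0.009  0.004 -1.   ] w 38.690833750659635 q [0.05 0.68 1.74 0.01 0.71 1.96] F [-0.7  0.4 -1.6]
```

View pics/w14.png

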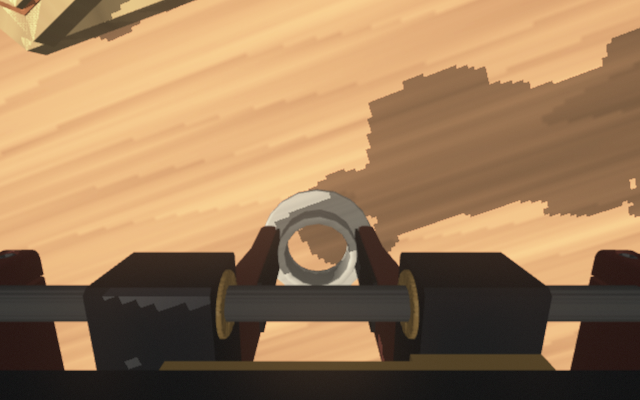

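View pics/s14.png

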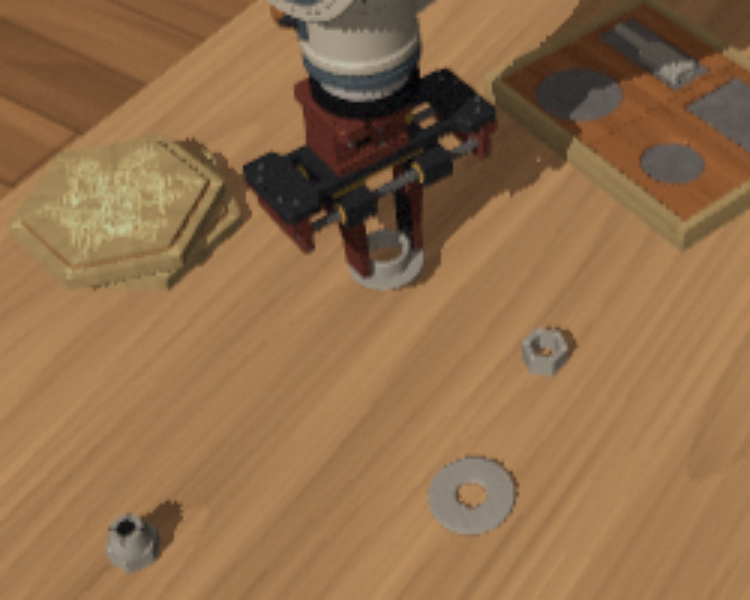

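Emit:
{"op": "jog_arm", "data": {
  "xyz": [
    [0, -8, 15],
    [-1, -20, 15],
    [-2, -30, 8],
    [-2, -33, 3],
    [-2, -33, 0],
    [-2, -33, 0],
    [-2, -33, 0],
    [-2, -28, 0],
    [-1, -18, 0],
    [0, -7, 0],
    [0, 0, 0],
    [0, 0, 0]
  ],
  "yaw": [0, 0, 0, 0, 0, 0, 0, 0, 0, 0, 0, 0]
}}

```text
t: 19.95
ee_pos: [603.8, -211.8, 78.0]
orientation: [-3.095, 0.521, -0.023]
ft_force: [0.7, 1.1, -1.5]
width: 38.5
```

```bash
python3 st.py;python3 - <<'E'
from h import *
p=ctrl.get_image("wrist"); cv2.imwrite("pics/w15.png",p["img"])
E
```

```text
t 19.95 ee [ 603.8 -211.8   78. ] jaw -109.1 z [ 0.015  0.001 -1.   ] w 38.51877483028522 q [-0.36  0.62  1.68  0.01  0.82  1.54] F [ 0.7  1.1 -1.5]
```

View pics/w15.png

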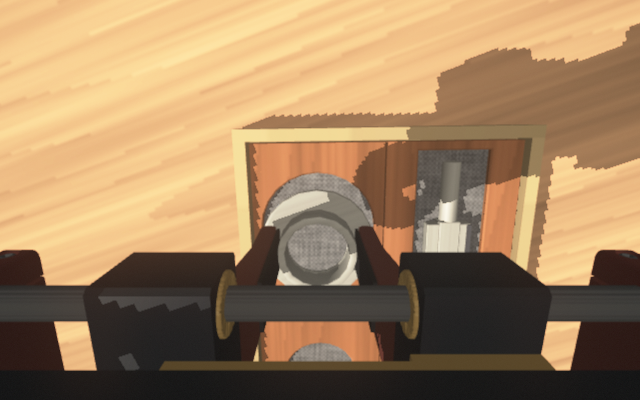

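Emit:
{"op": "jog_arm", "data": {
  "xyz": [
    [-5, 2, -8],
    [-4, 1, -10],
    [0, 0, -10],
    [0, 0, -8],
    [0, 0, -4],
    [0, 0, 0],
    [0, 0, 0]
  ],
  "yaw": [0, 0, 0, 0, 0, 0, 0]
}}

```text
t: 20.58
ee_pos: [592.7, -201.2, 32.0]
orientation: [-3.095, 0.508, -0.015]
ft_force: [0.2, 0.7, -1.3]
width: 38.4
```

```bash
python3 st.py;python3 - <<'E'
from h import *
p=ctrl.get_image("wrist"); cv2.imwrite("pics/w16.png",p["img"])
E
```

```text
t 20.58 ee [ 592.7 -201.2   32. ] jaw -108.6 z [ 0.01   0.003 -1.   ] w 38.36690819222622 q [-0.35  0.68  1.72  0.01  0.73  1.54] F [ 0.2  0.7 -1.3]
```

View pics/w16.png

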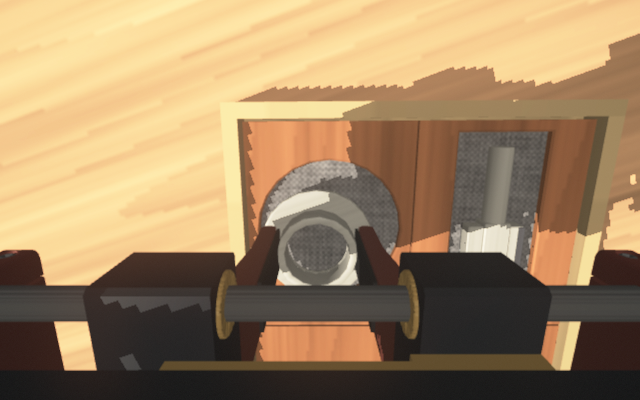

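Run:
```python
from h import *
p=ctrl.get_image("wrist")
# pocket arc points: top, left, right edge read from picture at z=19
for uv in [(329,159),(262,215),(398,215)]: print("pocket",bp(p,uv,19).round(1), np.linalg.norm(bp(p,uv,19)[:2]-[594,-208.5]).round(1))
o=ctrl.get_obs()["ee_pos"]
for uv in [(318,191),(267,222),(370,222)]:
    b=bp(p,uv,o[2]-7+4); print("flange",b.round(1),np.linalg.norm(b[:2]-o[:2]).round(1))
```

```text
pocket [ 631.9 -221.1   19. ] 40.0
pocket [ 614.5 -176.9   19. ] 37.7
pocket [ 590.9 -247.3   19. ] 38.9
flange [ 619.6 -210.9   29.5] 28.3
flange [ 612.5 -180.8   29.5] 28.5
flange [ 595.6 -231.1   29.5] 29.8
```

Emit:
{"op": "jog_arm", "data": {
  "xyz": [
    [2, -6, -2],
    [0, 0, -3],
    [0, 0, -2],
    [0, 0, 0],
    [0, 0, 0]
  ],
  "yaw": [0, 0, 0, 0, 0]
}}

```text
t: 21.1
ee_pos: [596.7, -209.3, 26.3]
orientation: [-3.096, 0.51, -0.022]
ft_force: [0.8, -0.3, -1.9]
width: 38.4
```

```bash
python3 st.py
```

```text
t 21.1 ee [ 596.7 -209.3   26.3] jaw -108.7 z [ 0.014  0.001 -1.   ] w 38.41925334749237 q [-0.36  0.69  1.71  0.01  0.73  1.53] F [ 0.8 -0.3 -1.9]
```

Emit:
{"op": "jog_arm", "data": {
  "xyz": [
    [-1, 0, -2],
    [0, 0, -1],
    [0, 0, -1],
    [0, 0, 0],
    [0, 0, 0]
  ],
  "yaw": [0, 0, 0, 0, 0]
}}

```text
t: 21.52
ee_pos: [595.6, -209.4, 22.2]
orientation: [-3.096, 0.51, -0.022]
ft_force: [0.1, 0.1, -1.3]
width: 38.4
```

```bash
python3 st.py
```

```text
t 21.52 ee [ 595.6 -209.4   22.2] jaw -108.7 z [ 0.015  0.001 -1.   ] w 38.412070960683394 q [-0.36  0.7   1.71  0.01  0.72  1.53] F [ 0.1  0.1 -1.3]
```

Emit:
{"op": "jog_arm", "data": {
  "xyz": [
    [0, 0, 0],
    [0, 0, 0],
    [0, 0, 0],
    [0, 0, 0],
    [0, 0, 0],
    [0, 0, 0],
    [0, 0, 10],
    [0, 0, 20],
    [-5, 0, 30],
    [-5, 0, 30],
    [-5, 0, 15],
    [0, 0, 0]
  ],
  "yaw": [0, 0, 0, 0, 0, 0, 0, 0, 0, 0, 0, 0],
  "gripper": 0.4
}}

```text
t: 22.52
ee_pos: [579.5, -208.9, 133.4]
orientation: [-3.096, 0.509, -0.02]
ft_force: [-0.2, -0.4, -0.2]
width: 52.9
```

```bash
python3 st.py;python3 - <<'E'
from reg import *
p=ctrl.get_image("wrist"); cv2.imwrite("pics/w17.png",p["img"])
print(pp(p,"guide_bush_mid",z=23)); reg(p,"guide_bush_mid",17)
E
```

```text
t 22.52 ee [ 579.5 -208.9  133.4] jaw -108.7 z [ 0.013  0.002 -1.   ] w 52.85282125451971 q [-0.37  0.52  1.72  0.01  0.9   1.52] F [-0.2 -0.4 -0.2]
[(array([312.4, 184.2]), array([ 591.8, -208.3]), 0.82)]
guide_bush_mid 0.59 rect ((595.3478393554688, -209.13229370117188), (57.915313720703125, 57.766292572021484), 58.44580078125) circ ((595.1082153320312, -209.30215454101562), 29.643604278564453)
```

View pics/w17.png

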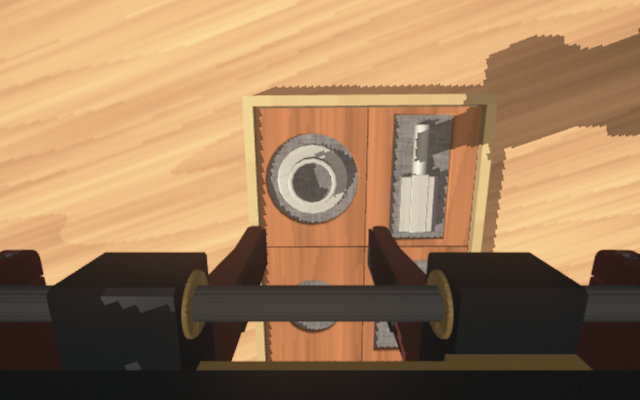

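Emit:
{"op": "jog_arm", "data": {
  "xyz": [
    [0, 20, 0],
    [-2, 33, 0],
    [-2, 35, 0],
    [-2, 35, 0],
    [-2, 35, 0],
    [-1, 35, 0],
    [-1, 35, 0],
    [-1, 35, 0],
    [0, 35, 0],
    [0, 35, 0],
    [0, 35, 0],
    [0, 35, 0],
    [0, 35, 0],
    [0, 33, 0],
    [0, 28, 0],
    [0, 15, 0],
    [0, 0, 0],
    [0, 0, 0]
  ],
  "yaw": [2, 2, 2, 2, 2, 2, 2, 2, 2, 2, 2, 2, 2, 2, 2, 0, 0, 0],
  "gripper": 0
}}

```text
t: 24.17
ee_pos: [550.0, 327.6, 97.7]
orientation: [3.117, 0.343, -0.054]
ft_force: [0.1, -0.2, 0.2]
width: 87.3
```

```bash
python3 st.py;python3 - <<'E'
from reg import *
p=ctrl.get_image("wrist"); cv2.imwrite("pics/w18.png",p["img"])
print(pp(p,"collet_nut_mid")); reg(p,"collet_nut_mid",10)
E
```

```text
t 24.17 ee [550.  327.6  97.7] jaw -77.4 z [-0.034 -0.009 -0.999] w 87.31948268723272 q [0.51 0.61 1.64 0.01 0.92 1.86] F [ 0.1 -0.2  0.2]
[(array([331.5, 111.3]), array([616.3, 332. ]), 0.57)]
collet_nut_mid 0.3 rect ((447.7729797363281, 333.3231506347656), (36.6866455078125, 80.0563735961914), 66.63786315917969) circ ((450.9229736328125, 340.8917541503906), 40.371131896972656)
```

View pics/w18.png

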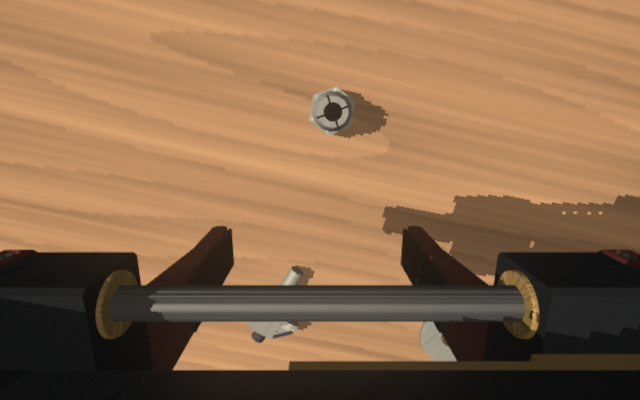

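Collet nut at pixel (332,111). I need the hexagon's orientation; enlarge it.

Run:
```python
from h import *
p=ctrl.get_image("wrist")
# topdown at z=14 around (616,332)
M=p["K"]@np.column_stack([p["R"][:,0]*.1,p["R"][:,1]*.1,p["R"]@[586,302,14]+p["t"]])
t=cv2.warpPerspective(p["img"],M,(600,600),flags=cv2.INTER_CUBIC|cv2.WARP_INVERSE_MAP)
cv2.imwrite("pics/td18.png",t)
```

```text
(no output)
```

View pics/td18.png

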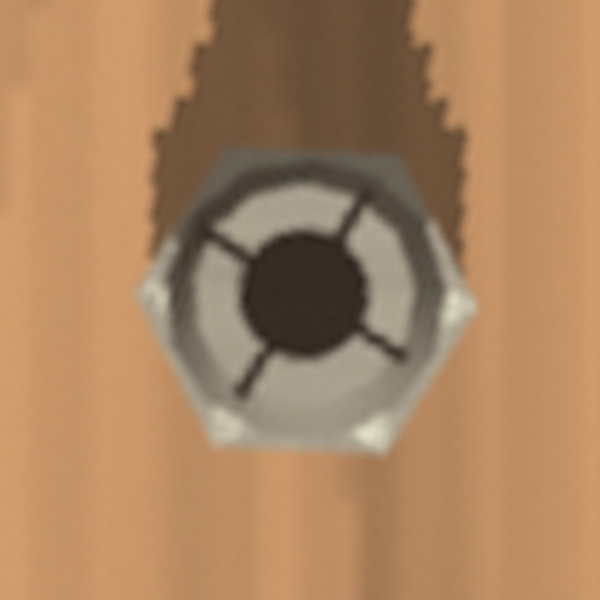

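Emit:
{"op": "jog_arm", "data": {
  "xyz": [
    [12, 1, -5],
    [16, 1, -10],
    [16, 2, -12],
    [12, 1, -12],
    [6, 1, -8],
    [2, 0, -4],
    [0, 0, 0],
    [0, 0, 0]
  ],
  "yaw": [-2, -2, -2, -2, -2, 0, 0, 0]
}}

```text
t: 25.03
ee_pos: [620.4, 321.0, 48.8]
orientation: [3.139, 0.033, -0.05]
ft_force: [-0.2, -0.7, 1.1]
width: 87.7
```

```bash
python3 st.py;python3 - <<'E'
from reg import *
p=ctrl.get_image("wrist"); cv2.imwrite("pics/w19.png",p["img"])
print(pp(p,"collet_nut_mid"))
E
```

```text
t 25.03 ee [620.4 321.   48.8] jaw -88.8 z [-0.032 -0.002 -0.999] w 87.68551298988656 q [0.45 0.75 1.51 0.02 0.91 1.99] F [-0.2 -0.7  1.1]
[]
```

View pics/w19.png

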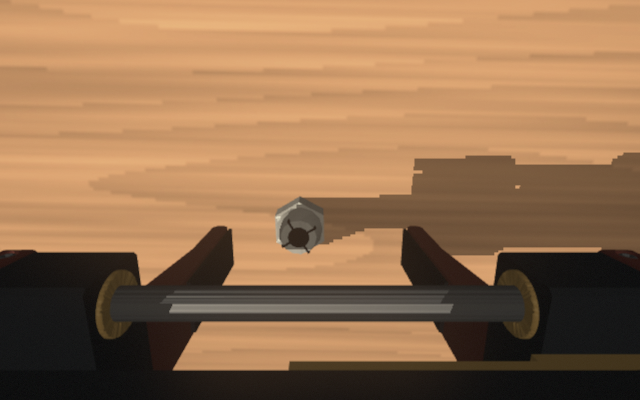

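Run:
```python
from h import *
p=ctrl.get_image("wrist")
print(bp(p,(298,238),28), bp(p,(300,222),10)); print(proj(p,[616.5,332,28]), proj(p,ctrl.get_obs()["ee_pos"]))
```

```text
[615.91811689 332.38843297  28.        ] [619.31270743 332.12776312  10.        ]
[298.67515187 237.08178343] [316.31724656 246.34945106]
```

Emit:
{"op": "jog_arm", "data": {
  "xyz": [
    [-2, 5, 0],
    [-1, 5, 0],
    [0, 0, -4],
    [0, 0, -6],
    [0, 0, -4],
    [0, 0, 0],
    [0, 0, 0]
  ],
  "yaw": [1, 0, 0, 0, 0, 0, 0]
}}

```text
t: 25.77
ee_pos: [616.1, 334.6, 36.0]
orientation: [3.14, 0.07, -0.046]
ft_force: [0.2, -0.6, 0.2]
width: 88.1
```

```bash
python3 st.py
```

```text
t 25.77 ee [616.1 334.6  36. ] jaw -87.4 z [-0.029 -0.001 -1.   ] w 88.0713509736338 q [0.48 0.76 1.51 0.02 0.89 1.99] F [ 0.2 -0.6  0.2]
```

Emit:
{"op": "jog_arm", "data": {
  "xyz": [
    [0, -2, -6],
    [0, 0, -8],
    [0, 0, -6],
    [0, 0, -5],
    [0, 0, -3],
    [0, 0, -2],
    [0, 0, 0],
    [0, 0, 0]
  ],
  "yaw": [0, 0, 0, 0, 0, 0, 0, 0]
}}

```text
t: 26.43
ee_pos: [615.5, 331.4, 1.1]
orientation: [3.139, 0.069, -0.049]
ft_force: [-0.3, 0.3, -0.2]
width: 88.3
```

```bash
python3 st.py
```

```text
t 26.43 ee [615.5 331.4   1.1] jaw -87.5 z [-0.031 -0.002 -1.   ] w 88.25180944652132 q [0.47 0.81 1.52 0.02 0.84 1.99] F [-0.3  0.3 -0.2]
```

Emit:
{"op": "jog_arm", "data": {
  "xyz": [
    [0, 1, 4],
    [0, 0, 0],
    [0, 0, 0],
    [0, 0, 0]
  ],
  "yaw": [0, 0, 0, 0],
  "gripper": 0.3
}}

```text
t: 26.77
ee_pos: [616.1, 332.9, 6.6]
orientation: [3.14, 0.069, -0.047]
ft_force: [-0.0, 0.3, 0.9]
width: 64.8
```

```bash
python3 st.py
```

```text
t 26.77 ee [616.1 332.9   6.6] jaw -87.5 z [-0.03  -0.001 -1.   ] w 64.76267509379502 q [0.47 0.8  1.51 0.02 0.85 1.99] F [-0.   0.3  0.9]
```

Emit:
{"op": "jog_arm", "data": {
  "xyz": [
    [0, 0, 0],
    [0, 0, 0],
    [0, 0, 0],
    [0, 0, 0],
    [0, 0, 0],
    [0, 0, 0],
    [0, 0, 0],
    [0, 0, 0],
    [0, 0, 0]
  ],
  "yaw": [0, 0, 0, 0, 0, 0, 0, 0, 0],
  "gripper": 1
}}

```text
t: 27.52
ee_pos: [616.6, 333.1, 7.5]
orientation: [3.14, 0.069, -0.045]
ft_force: [-1.0, -0.3, 0.2]
width: 29.2
```

```bash
python3 st.py
```

```text
t 27.52 ee [616.6 333.1   7.5] jaw -87.5 z [-0.029 -0.001 -1.   ] w 29.159055796448364 q [0.47 0.8  1.51 0.02 0.85 1.99] F [-1.  -0.3  0.2]
```

Emit:
{"op": "jog_arm", "data": {
  "xyz": [
    [0, 0, 4],
    [0, 0, 6],
    [0, 0, 6],
    [0, 0, 0],
    [0, 0, 0]
  ],
  "yaw": [0, 0, 0, 0, 0]
}}

```text
t: 27.93
ee_pos: [615.9, 332.8, 24.5]
orientation: [3.14, 0.069, -0.047]
ft_force: [-0.3, 0.3, -0.2]
width: 29.5
```

```bash
python3 st.py;python3 - <<'E'
from reg import *
p=ctrl.get_image("wrist"); cv2.imwrite("pics/w20.png",p["img"])
p=ctrl.get_image("side"); cv2.imwrite("pics/s20.png",cv2.resize(p["img"][200:360,80:300],None,fx=3,fy=3))
E
```

```text
t 27.93 ee [615.9 332.8  24.5] jaw -87.5 z [-0.03  -0.001 -1.   ] w 29.54760190493595 q [0.47 0.78 1.51 0.02 0.88 1.99] F [-0.3  0.3 -0.2]
```

View pics/w20.png

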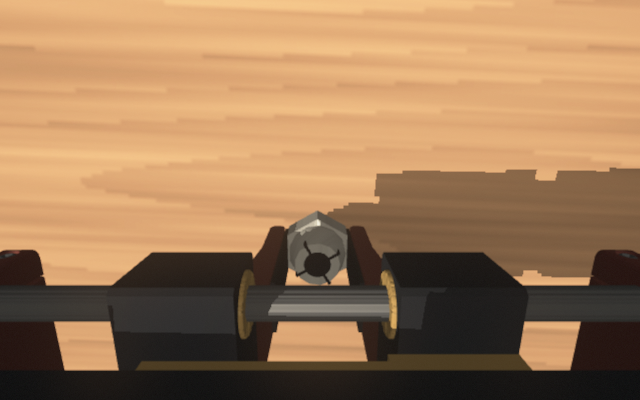

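View pics/s20.png

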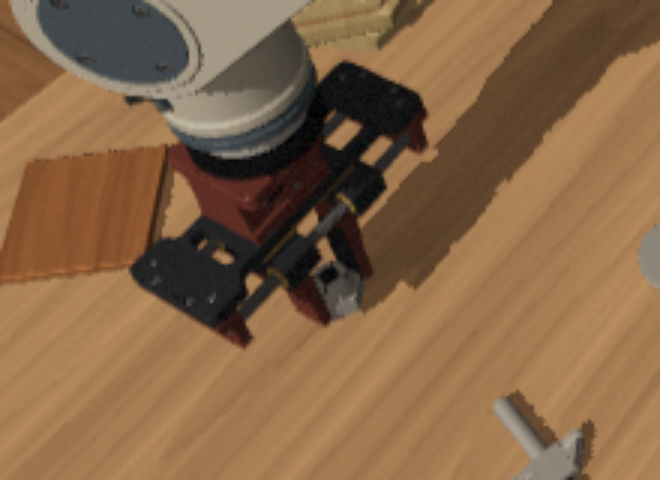

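Emit:
{"op": "jog_arm", "data": {
  "xyz": [
    [-3, -10, 15],
    [-6, -20, 15],
    [-8, -28, 15],
    [-9, -30, 5],
    [-9, -31, 0],
    [-9, -31, 0],
    [-9, -31, 0],
    [-9, -31, 0],
    [-9, -31, 0],
    [-9, -31, 0],
    [-9, -31, 0],
    [-9, -31, 0],
    [-9, -31, 0],
    [-9, -31, 0],
    [-8, -31, 0],
    [-6, -25, 0],
    [-3, -15, 0],
    [-1, -7, 0],
    [0, 0, 0],
    [0, 0, 0]
  ],
  "yaw": [-1, -1, -1, -1, -1, -1, -1, -1, -1, -1, -1, -1, -1, -1, -1, -1, -1, 0, 0, 0]
}}

```text
t: 29.7
ee_pos: [473.4, -161.3, 76.7]
orientation: [-3.109, 0.412, 0.035]
ft_force: [0.5, 0.1, -1.7]
width: 29.4
```

```bash
python3 st.py;python3 - <<'E'
from h import *
p=ctrl.get_image("wrist"); cv2.imwrite("pics/w21.png",p["img"])
E
```

```text
t 29.7 ee [ 473.4 -161.3   76.7] jaw -105.1 z [-0.021  0.008 -1.   ] w 29.354612526021032 q [-0.35  0.48  1.98 -0.    0.71  1.48] F [ 0.5  0.1 -1.7]
```

View pics/w21.png

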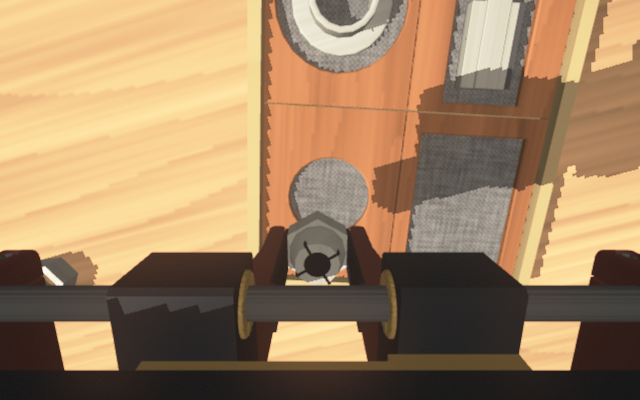

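Run:
```python
from h import *
p=ctrl.get_image("wrist")
for uv in [(330,157),(290,192),(370,192)]: print(bp(p,uv,19).round(1), np.linalg.norm(bp(p,uv,19)[:2]-[482,-172]).round(1))
print(pp(p,"pocket_nut"))
```

```text
[ 508.1 -178.9   19. ] 27.0
[ 492.2 -147.1   19. ] 26.9
[ 478.3 -199.    19. ] 27.3
[(array([328.1, 197.3]), array([ 480.6, -170.7]), 0.89)]
```

Pocket centre (482,-172) confirmed. Move over and partly down.

Emit:
{"op": "jog_arm", "data": {
  "xyz": [
    [4, -5, -5],
    [4, -5, -8],
    [0, 0, -10],
    [0, 0, -8],
    [0, 0, -5],
    [0, 0, 0],
    [0, 0, 0]
  ],
  "yaw": [0, 0, 0, 0, 0, 0, 0]
}}

```text
t: 30.43
ee_pos: [483.1, -167.9, 35.4]
orientation: [-3.11, 0.4, 0.038]
ft_force: [-0.7, 0.3, -0.9]
width: 29.5
```

```bash
python3 st.py
```

```text
t 30.43 ee [ 483.1 -167.9   35.4] jaw -104.7 z [-0.023  0.009 -1.   ] w 29.460852671315628 q [-0.36  0.57  1.96 -0.    0.64  1.47] F [-0.7  0.3 -0.9]
```

Emit:
{"op": "jog_arm", "data": {
  "xyz": [
    [-1, -3, -3],
    [0, 0, -4],
    [0, 0, -3],
    [0, 0, -2],
    [0, 0, 0],
    [0, 0, 0]
  ],
  "yaw": [0, 0, 0, 0, 0, 0]
}}

```text
t: 30.93
ee_pos: [481.8, -171.3, 22.4]
orientation: [-3.11, 0.4, 0.038]
ft_force: [-0.5, -0.7, -1.6]
width: 29.3
```

```bash
python3 st.py;python3 - <<'E'
from h import *
p=ctrl.get_image("wrist"); cv2.imwrite("pics/w22.png",p["img"])
E
```

```text
t 30.93 ee [ 481.8 -171.3   22.4] jaw -104.7 z [-0.023  0.008 -1.   ] w 29.30149730649287 q [-0.36  0.59  1.96 -0.    0.61  1.46] F [-0.5 -0.7 -1.6]
```

View pics/w22.png

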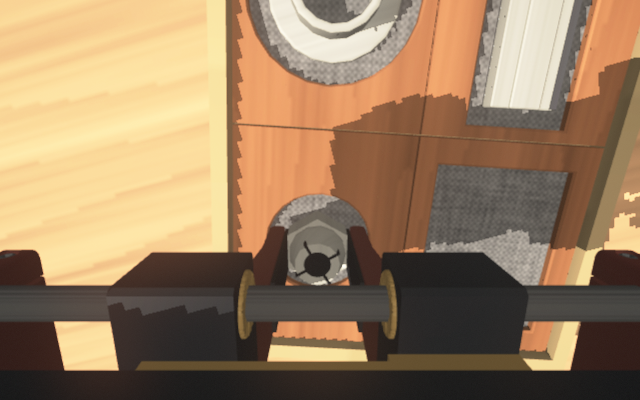

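Emit:
{"op": "jog_arm", "data": {
  "xyz": [
    [0, 0, -1],
    [0, 0, 0],
    [0, 0, 0]
  ],
  "yaw": [0, 0, 0]
}}

```text
t: 31.23
ee_pos: [482.1, -171.4, 21.8]
orientation: [-3.11, 0.4, 0.036]
ft_force: [0.4, -0.9, -0.7]
width: 29.6
```

Emit:
{"op": "jog_arm", "data": {
  "xyz": [
    [0, 0, 0],
    [0, 0, 0],
    [0, 0, 0],
    [0, 0, 0],
    [0, 0, 0],
    [0, 0, 0],
    [0, 0, 10],
    [0, 0, 20],
    [-5, 0, 30],
    [-10, 0, 30],
    [-10, 0, 20],
    [0, 0, 0]
  ],
  "yaw": [0, 0, 0, 0, 0, 0, 0, 0, 0, 0, 0, 0],
  "gripper": 0.45
}}

```text
t: 32.23
ee_pos: [455.6, -170.9, 138.0]
orientation: [-3.11, 0.399, 0.039]
ft_force: [0.9, 0.2, -0.5]
width: 48.0
```

```bash
python3 st.py;python3 - <<'E'
from reg import *
p=ctrl.get_image("wrist"); cv2.imwrite("pics/w23.png",p["img"])
print(pp(p,"collet_nut_mid",z=28)); reg(p,"collet_nut_mid",24)
E
```

```text
t 32.23 ee [ 455.6 -170.9  138. ] jaw -104.6 z [-0.024  0.009 -1.   ] w 48.03391627779541 q [-0.38  0.36  1.98 -0.    0.83  1.44] F [ 0.9  0.2 -0.5]
[(array([309.4, 160.4]), array([ 483.8, -171.5]), 0.84)]
collet_nut_mid 0.74 rect ((482.47137451171875, -171.12545776367188), (29.953121185302734, 34.05258560180664), 75.42566680908203) circ ((482.2883605957031, -171.3653564453125), 17.156938552856445)
```

View pics/w23.png

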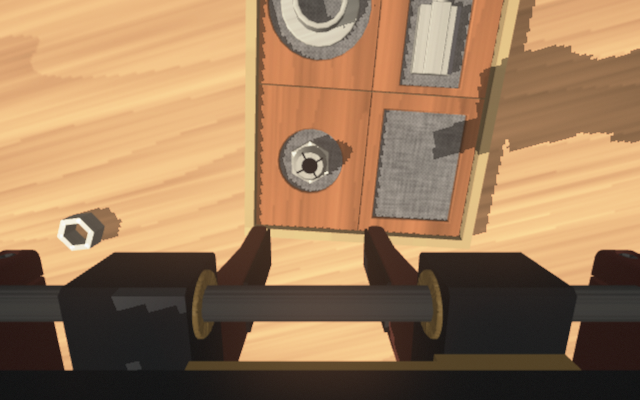

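Emit:
{"op": "jog_arm", "data": {
  "xyz": [
    [-2, 15, 0],
    [-4, 25, 0],
    [-5, 32, 0],
    [-5, 33, 0],
    [-5, 33, 0],
    [-5, 33, 0],
    [-5, 33, 0],
    [-5, 33, 0],
    [-5, 33, 0],
    [-5, 33, 0],
    [-5, 33, 0],
    [-5, 33, 0],
    [-5, 33, 0],
    [-5, 32, 0],
    [-4, 25, 0],
    [-2, 15, 0],
    [-2, 8, 0],
    [0, 0, 0],
    [0, 0, 0],
    [0, 0, 0]
  ],
  "yaw": [6, 7, 7, 7, 7, 7, 7, 7, 7, 7, 7, 7, 7, 7, 7, 7, 7, 7, 7, 7],
  "gripper": 0.2
}}

```text
t: 34.05
ee_pos: [367.5, 335.6, 105.7]
orientation: [1.372, 2.787, -0.077]
ft_force: [-0.2, -0.7, 0.2]
width: 70.1
```

```bash
python3 st.py
```

```text
t 34.05 ee [367.5 335.6 105.7] jaw 37.5 z [ 0.009 -0.06  -0.998] w 70.14538022114931 q [ 0.75  0.43  1.96 -0.07  0.78  0.14] F [-0.2 -0.7  0.2]
```

Emit:
{"op": "jog_arm", "data": {
  "xyz": [
    [15, 0, 3],
    [25, 1, 3],
    [28, 1, 3],
    [28, 1, 3],
    [25, 0, 3],
    [15, 0, 0],
    [5, 0, 0],
    [0, 0, 0],
    [0, 0, 0]
  ],
  "yaw": [7, 7, 7, 7, 7, 3, 0, 0, 0]
}}

```text
t: 34.8
ee_pos: [506.7, 336.4, 103.7]
orientation: [0.364, 3.083, -0.09]
ft_force: [-0.4, 1.0, -0.9]
width: 70.3
```

```bash
python3 st.py;python3 - <<'E'
from reg import *
p=ctrl.get_image("wrist"); cv2.imwrite("pics/w24.png",p["img"])
print(pp(p,"chamfer_bit_mid")); reg(p,"chamfer_bit_mid",8)
E
```

```text
t 34.8 ee [506.7 336.4 103.7] jaw 76.5 z [ 0.029 -0.061 -0.998] w 70.28052980215978 q [ 0.6   0.56  1.73 -0.09  0.86 -0.68] F [-0.4  1.  -0.9]
[(array([312.3, 123.5]), array([450. , 341.3]), 0.62)]
chamfer_bit_mid 0.55 rect ((448.0182800292969, 345.6373291015625), (71.40492248535156, 46.942405700683594), 8.056828498840332) circ ((448.4934387207031, 341.010986328125), 37.866127014160156)
```

View pics/w24.png

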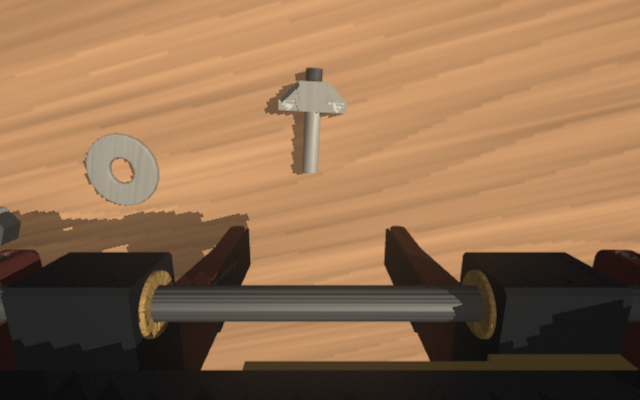

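Run:
```python
from h import *
p=ctrl.get_image("wrist"); o=ctrl.get_obs()
a=bp(p,(311.5,173),6);b=bp(p,(312.5,112),10);c=bp(p,(315,68),9)
print(a,b,c,np.linalg.norm(c-a),np.linalg.norm(b-a),np.degrees(np.arctan2(*(c-a)[[1,0]])),np.degrees(np.arctan2(*(b-a)[[1,0]])))
im=cv2.resize(p["img"][50:190,240:390],None,fx=4,fy=4,interpolation=cv2.INTER_CUBIC); cv2.imwrite("pics/c25.png",im)
```

```text
[486.45574649 331.76503164   6.        ] [441.42744275 343.75487217  10.        ] [412.38630495 352.56254928   9.        ] 76.9923302088598 46.768626380601965 164.31610526796902 165.0896202775341
```

View pics/c25.png

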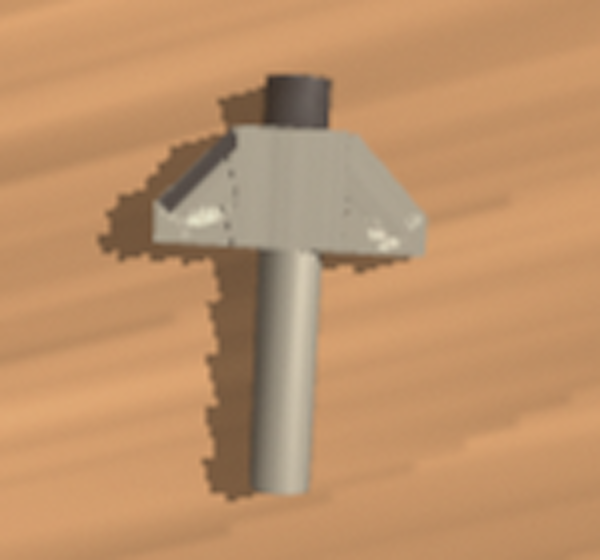

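Emit:
{"op": "jog_arm", "data": {
  "xyz": [
    [-8, 1, -10],
    [-12, 1, -12],
    [-12, 1, -12],
    [-10, 0, -12],
    [-6, 0, -8],
    [-2, 0, -4],
    [0, 0, 0],
    [0, 0, 0]
  ],
  "yaw": [-1, -1, 0, 0, 0, 0, 0, 0]
}}

```text
t: 35.67
ee_pos: [452.2, 341.6, 47.9]
orientation: [0.416, 3.073, -0.084]
ft_force: [0.0, 0.6, 0.8]
width: 70.4
```

```bash
python3 st.py;python3 - <<'E'
from reg import *
p=ctrl.get_image("wrist"); cv2.imwrite("pics/w25.png",p["img"])
print(proj(p,[454.2,340.5,6]), proj(p,ctrl.get_obs()["ee_pos"]))
E
```

```text
t 35.67 ee [452.2 341.6  47.9] jaw 74.5 z [ 0.032 -0.059 -0.998] w 70.37270668167452 q [ 0.66  0.6   1.84 -0.1   0.71 -0.56] F [0.  0.6 0.8]
[319.04878859 222.78266925] [317.02307783 248.00577971]
```

View pics/w25.png

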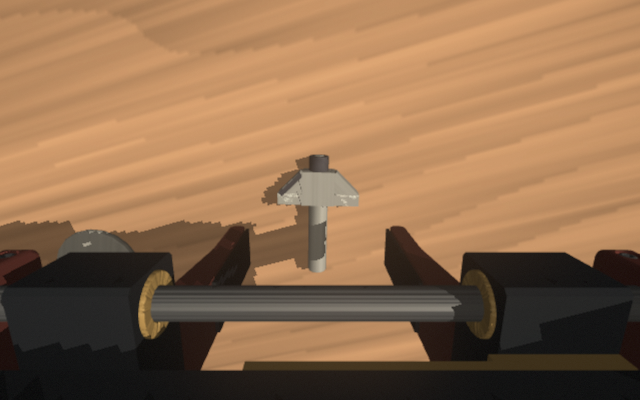

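Emit:
{"op": "jog_arm", "data": {
  "xyz": [
    [1, -1, -6],
    [1, 0, -10],
    [0, 0, -10],
    [0, 0, -6],
    [0, 0, -4],
    [0, 0, -2],
    [0, 0, 0],
    [0, 0, 0]
  ],
  "yaw": [0, 0, 0, 0, 0, 0, 0, 0]
}}

```text
t: 36.38
ee_pos: [457.3, 340.9, 6.7]
orientation: [0.419, 3.07, -0.08]
ft_force: [0.0, -0.2, -0.5]
width: 70.2
```

```bash
python3 st.py;python3 - <<'E'
from reg import *
p=ctrl.get_image("wrist"); cv2.imwrite("pics/w26.png",p["img"])
E
```

```text
t 36.38 ee [457.3 340.9   6.7] jaw 74.4 z [ 0.035 -0.057 -0.998] w 70.24885708768002 q [ 0.66  0.67  1.84 -0.11  0.64 -0.55] F [ 0.  -0.2 -0.5]
```

View pics/w26.png

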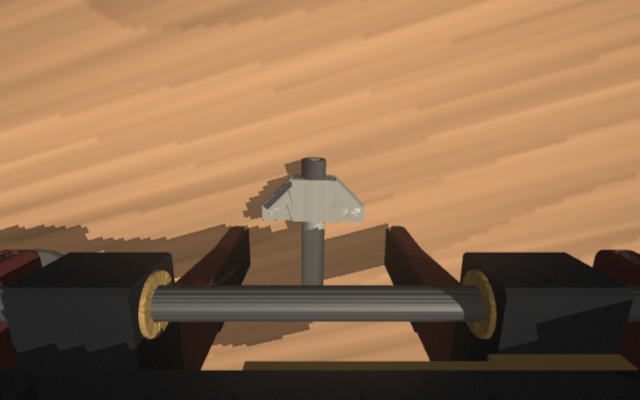

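Emit:
{"op": "jog_arm", "data": {
  "xyz": [
    [-2, 0, -2],
    [0, 0, -1],
    [0, 0, 0],
    [0, 0, 0],
    [0, 0, 0]
  ],
  "yaw": [0, 0, 0, 0, 0],
  "gripper": 0.6
}}

```text
t: 36.85
ee_pos: [455.5, 341.4, 4.5]
orientation: [0.419, 3.069, -0.078]
ft_force: [1.1, 0.4, -0.6]
width: 40.4
```

```bash
python3 st.py
```

```text
t 36.85 ee [455.5 341.4   4.5] jaw 74.4 z [ 0.036 -0.056 -0.998] w 40.41279209506422 q [ 0.66  0.67  1.85 -0.11  0.63 -0.55] F [ 1.1  0.4 -0.6]
```

Emit:
{"op": "jog_arm", "data": {
  "xyz": [
    [0, -1, -2],
    [0, 0, 0],
    [0, 0, 0],
    [0, 0, 0],
    [0, 0, 0],
    [0, 0, 0],
    [0, 0, 0],
    [0, 0, 0]
  ],
  "yaw": [0, 0, 0, 0, 0, 0, 0, 0],
  "gripper": 1
}}

```text
t: 37.52
ee_pos: [455.7, 340.5, 2.7]
orientation: [0.419, 3.068, -0.077]
ft_force: [-0.6, -0.2, -0.5]
width: 11.3
```

```bash
python3 st.py
```

```text
t 37.52 ee [455.7 340.5   2.7] jaw 74.4 z [ 0.037 -0.055 -0.998] w 11.322940119754268 q [ 0.66  0.68  1.85 -0.11  0.63 -0.55] F [-0.6 -0.2 -0.5]
```

Emit:
{"op": "jog_arm", "data": {
  "xyz": [
    [0, 0, 4],
    [0, 0, 6],
    [0, 0, 8],
    [0, 0, 5],
    [0, 0, 0],
    [0, 0, 0]
  ],
  "yaw": [0, 0, 0, 0, 0, 0]
}}

```text
t: 38.02
ee_pos: [455.6, 340.4, 28.4]
orientation: [0.419, 3.069, -0.077]
ft_force: [-0.1, -0.2, -1.7]
width: 11.2
```

```bash
python3 st.py;python3 - <<'E'
from reg import *
p=ctrl.get_image("wrist"); cv2.imwrite("pics/w27.png",p["img"])
p=ctrl.get_image("side"); cv2.imwrite("pics/s27.png",cv2.resize(p["img"][230:400,130:370],None,fx=3,fy=3))
E
```

```text
t 38.02 ee [455.6 340.4  28.4] jaw 74.4 z [ 0.036 -0.055 -0.998] w 11.175878578604523 q [ 0.66  0.63  1.85 -0.11  0.67 -0.56] F [-0.1 -0.2 -1.7]
```

View pics/w27.png

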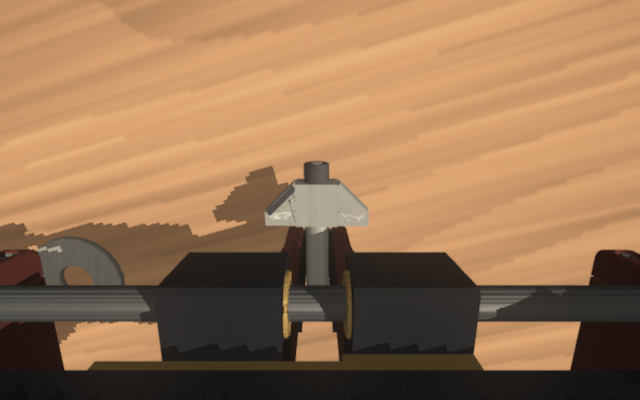

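View pics/s27.png

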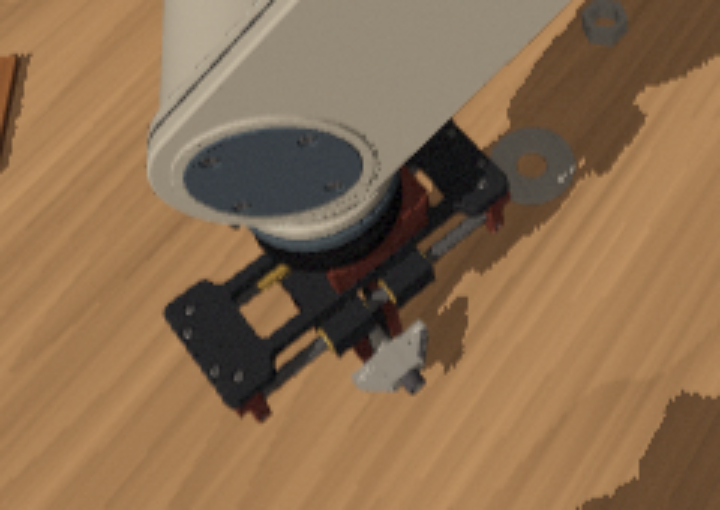

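Emit:
{"op": "jog_arm", "data": {
  "xyz": [
    [0, -5, 15],
    [0, -15, 15],
    [0, -24, 15],
    [0, -30, 8],
    [0, -32, 0],
    [0, -32, 0],
    [0, -32, 0],
    [0, -32, 0],
    [0, -32, 0],
    [0, -32, 0],
    [0, -32, 0],
    [0, -32, 0],
    [0, -32, 0],
    [0, -32, 0],
    [0, -32, 0],
    [0, -32, 0],
    [0, -25, 0],
    [0, -15, 0],
    [0, -5, 0],
    [0, 0, 0]
  ],
  "yaw": [0, 0, 0, 0, 0, 0, 0, 0, 0, -1, -1, 0, 0, 0, 0, 0, 0, 0, 0, 0]
}}

```text
t: 39.78
ee_pos: [451.7, -184.4, 81.3]
orientation: [0.469, 3.059, -0.077]
ft_force: [-0.5, 0.7, -1.6]
width: 11.3
```

```bash
python3 st.py;python3 - <<'E'
from reg import *
p=ctrl.get_image("wrist"); cv2.imwrite("pics/w28.png",p["img"])
E
```

```text
t 39.78 ee [ 451.7 -184.4   81.3] jaw 72.5 z [ 0.038 -0.056 -0.998] w 11.345016209195627 q [-0.39  0.44  2.05 -0.07  0.6  -1.6 ] F [-0.5  0.7 -1.6]
```

View pics/w28.png

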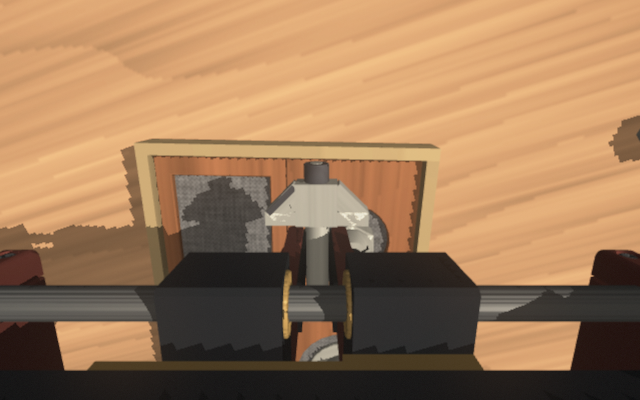

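Emit:
{"op": "jog_arm", "data": {
  "xyz": [
    [2, -10, 0],
    [2, -18, 0],
    [2, -20, 0],
    [2, -14, 0],
    [0, -7, 0],
    [0, 0, 0],
    [0, 0, 0]
  ],
  "yaw": [-1, 0, 0, 0, 0, 0, 0]
}}

```text
t: 40.42
ee_pos: [460.5, -249.9, 80.6]
orientation: [0.488, 3.06, -0.075]
ft_force: [0.2, 0.9, -0.7]
width: 11.4
```

```bash
python3 st.py;python3 - <<'E'
from reg import *
p=ctrl.get_image("wrist"); cv2.imwrite("pics/w29.png",p["img"])
E
```

```text
t 40.42 ee [ 460.5 -249.9   80.6] jaw 71.8 z [ 0.034 -0.055 -0.998] w 11.378405898279132 q [-0.5   0.48  1.98 -0.05  0.63 -1.71] F [ 0.2  0.9 -0.7]
```

View pics/w29.png

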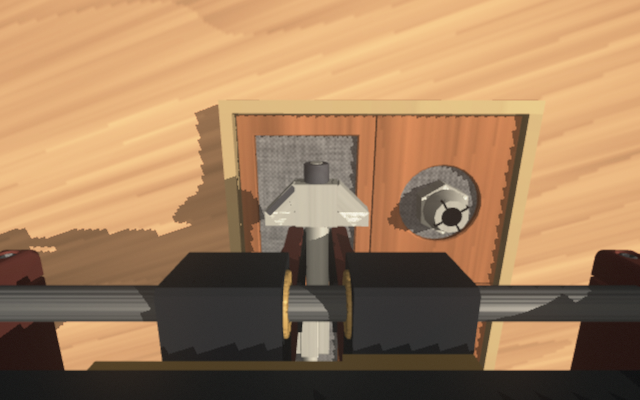

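Emit:
{"op": "jog_arm", "data": {
  "xyz": [
    [0, -4, -8],
    [0, -3, -10],
    [0, 0, -10],
    [0, 0, -8],
    [0, 0, -4],
    [0, 0, 0],
    [0, 0, 0]
  ],
  "yaw": [0, 0, 0, 0, 0, 0, 0]
}}

```text
t: 41.05
ee_pos: [458.9, -253.5, 34.7]
orientation: [0.484, 3.065, -0.073]
ft_force: [0.4, -1.0, -1.0]
width: 10.7
```

```bash
python3 st.py;python3 - <<'E'
from reg import *
p=ctrl.get_image("wrist"); cv2.imwrite("pics/w30.png",p["img"])
print(pp(p,"pocket_chamfer"),pp(p,"chamfer_bit_mid",z=37))
E
```

```text
t 41.05 ee [ 458.9 -253.5   34.7] jaw 72.0 z [ 0.03  -0.052 -0.998] w 10.683753215827906 q [-0.51  0.56  1.98 -0.06  0.54 -1.72] F [ 0.4 -1.  -1. ]
[] [(array([315.7, 237.8]), array([ 452.6, -252. ]), 0.76)]
```

View pics/w30.png

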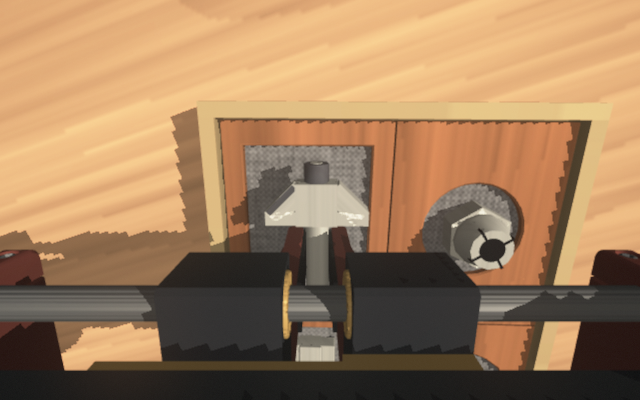

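Run:
```python
from reg import *
p=ctrl.get_image("wrist")
a=np.radians(161.7); u=np.array([np.cos(a),np.sin(a)]); v=np.array([-u[1],u[0]])
c=np.array([454,-256.5])
for uv in [(308,145),(243,170),(376,170)]:
    d=bp(p,uv,19)[:2]-c; print("edge",d@u,d@v)
o=ctrl.get_obs()["ee_pos"]; 
for uv in [(316,161),(265,222),(368,222)]:
    d=bp(p,uv,o[2]-2.7+10)[:2]-c; print("bit",d@u,d@v)
print((o[:2]-c)@u,(o[:2]-c)@v)
```

```text
edge 46.31561081190864 1.3673163254433043
edge 32.553094424399454 36.41622755030679
edge 33.52664603298074 -34.653240939624865
bit 42.27689193114629 -3.846844629179663
bit 12.108067709505164 20.759399749802483
bit 13.120851907205772 -28.888316108283338
-4.476189326550595 -4.137304788024443
```

Emit:
{"op": "jog_arm", "data": {
  "xyz": [
    [1, -5, -3],
    [0, 0, -4],
    [0, 0, -3],
    [0, 0, -2],
    [0, 0, 0],
    [0, 0, 0]
  ],
  "yaw": [0, 0, 0, 0, 0, 0]
}}

```text
t: 41.75
ee_pos: [461.7, -260.4, 23.8]
orientation: [0.484, 3.06, -0.075]
ft_force: [0.6, -0.1, -1.0]
width: 10.8
```

```bash
python3 st.py;python3 - <<'E'
from reg import *
p=ctrl.get_image("wrist"); cv2.imwrite("pics/w31.png",p["img"])
E
```

```text
t 41.75 ee [ 461.7 -260.4   23.8] jaw 72.0 z [ 0.035 -0.055 -0.998] w 10.82641818144829 q [-0.52  0.59  1.98 -0.06  0.52 -1.72] F [ 0.6 -0.1 -1. ]
```

View pics/w31.png

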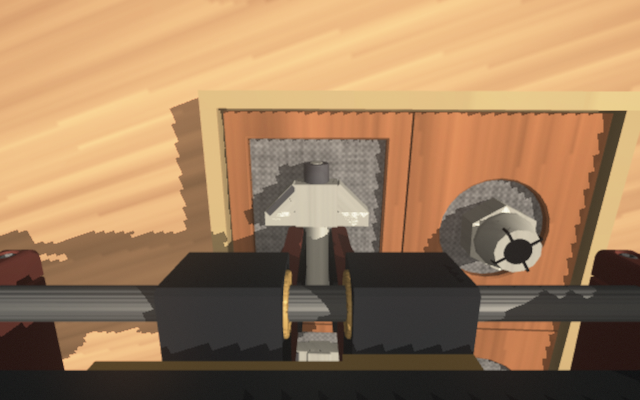

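Emit:
{"op": "jog_arm", "data": {
  "xyz": [
    [0, 1, -2],
    [0, 0, -2],
    [0, 0, -1],
    [0, 0, 0],
    [0, 0, 0]
  ],
  "yaw": [0, 0, 0, 0, 0]
}}

```text
t: 42.22
ee_pos: [461.6, -259.0, 18.4]
orientation: [0.484, 3.06, -0.075]
ft_force: [-0.0, -0.6, -0.9]
width: 11.3
```

```bash
python3 st.py
```

```text
t 42.22 ee [ 461.6 -259.    18.4] jaw 72.0 z [ 0.035 -0.055 -0.998] w 11.293534790031885 q [-0.52  0.6   1.98 -0.06  0.51 -1.72] F [-0.  -0.6 -0.9]
```

Emit:
{"op": "jog_arm", "data": {
  "xyz": [
    [0, 0, -1],
    [0, 0, 0],
    [0, 0, 0]
  ],
  "yaw": [0, 0, 0]
}}

```text
t: 42.47
ee_pos: [461.7, -259.0, 17.3]
orientation: [0.483, 3.06, -0.075]
ft_force: [0.5, -0.1, -1.3]
width: 11.6
```

Emit:
{"op": "jog_arm", "data": {
  "xyz": [
    [0, 0, 0],
    [0, 0, 0],
    [0, 0, 0],
    [0, 0, 0],
    [0, 0, 0],
    [0, 0, 0],
    [0, 0, 8],
    [0, 0, 15],
    [4, 0, 25],
    [8, 0, 30],
    [5, 0, 20],
    [0, 0, 0]
  ],
  "yaw": [0, 0, 0, 0, 0, 0, 0, 0, 0, 0, 0, 0],
  "gripper": 0.66
}}

```text
t: 43.47
ee_pos: [477.6, -258.3, 120.7]
orientation: [0.485, 3.063, -0.073]
ft_force: [0.3, 0.0, -0.0]
width: 30.0
```

```bash
python3 st.py;python3 - <<'E'
from reg import *
p=ctrl.get_image("wrist"); cv2.imwrite("pics/w32.png",p["img"])
print(pp(p,"chamfer_bit_mid",z=20), pp(p,"pocket_chamfer")); reg(p,"chamfer_bit_mid",22)
E
```

```text
t 43.47 ee [ 477.6 -258.3  120.7] jaw 72.0 z [ 0.032 -0.053 -0.998] w 30.001223282354225 q [-0.5   0.43  1.92 -0.05  0.74 -1.72] F [ 0.3  0.  -0. ]
[(array([312.7, 168. ]), array([ 455. , -258.5]), 0.63)] [(array([311.2, 163.4]), array([ 452.1, -259.2]), 0.92)]
chamfer_bit_mid 0.7 rect ((452.2599792480469, -260.3514099121094), (47.76986312866211, 73.97571563720703), 49.88172149658203) circ ((455.11383056640625, -257.1763916015625), 38.6266975402832)
```

View pics/w32.png

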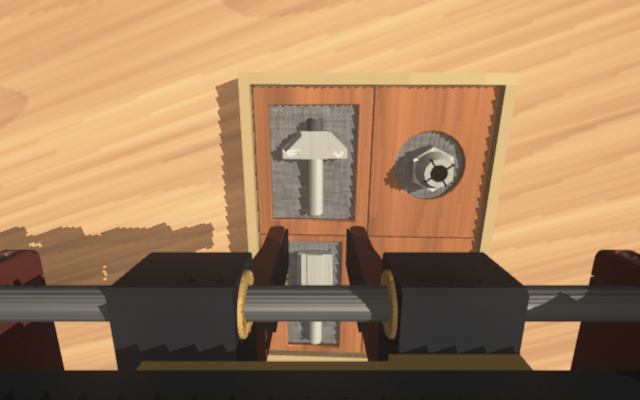

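Emit:
{"op": "jog_arm", "data": {
  "xyz": [
    [0, 15, 15],
    [0, 25, 25],
    [0, 25, 25],
    [0, 25, 20],
    [0, 25, 10],
    [0, 15, 0],
    [0, 0, 0],
    [0, 0, 0]
  ],
  "yaw": [0, 0, 0, 0, 0, 0, 0, 0]
}}

```text
t: 44.33
ee_pos: [463.7, -119.7, 201.5]
orientation: [0.495, 3.095, -0.061]
ft_force: [-0.0, -0.5, 0.2]
width: 30.0
```

```bash
python3 st.py;python3 - <<'E'
from reg import *
for c in ["wrist","side"]:
    p=ctrl.get_image(c); cv2.imwrite(f"pics/{c}33.png",p["img"])
    for n,z in [("straight_bit_mid",20),("chamfer_bit_mid",20),("guide_bush_mid",23),("collet_nut_mid",28),("plain_nut_mid",8),("washer_mid",2.5)]: print(c,n,pp(p,n,z))
E
```

```text
t 44.33 ee [ 463.7 -119.7  201.5] jaw 71.8 z [ 0.001 -0.04  -0.999] w 29.9931927305535 q [-0.25  0.23  1.97 -0.05  0.93 -1.48] F [-0.  -0.5  0.2]
wrist straight_bit_mid []
wrist chamfer_bit_mid [(array([200., 208.]), array([ 453.8, -256.8]), 0.88)]
wrist guide_bush_mid [(array([285.2, 309. ]), array([ 595.8, -208.5]), 0.66)]
wrist collet_nut_mid [(array([283.1, 210.3]), array([ 481.6, -169.6]), 0.9)]
wrist plain_nut_mid [(array([486.2, 129.6]), array([468.2,  53.7]), 0.78)]
wrist washer_mid [(array([608.8,  70.6]), array([449.7, 179.4]), 0.79), (array([281. , 206.1]), array([ 482.4, -176. ]), 0.45)]
side straight_bit_mid [(array([344.1, 153.7]), array([ 581.8, -194.5]), 0.69), (array([368.4, 137.2]), array([ 560.2, -289.6]), 0.55)]
side chamfer_bit_mid [(array([396.1, 158.9]), array([ 456.4, -246.6]), 0.64)]
side guide_bush_mid [(array([341.8, 147.9]), array([ 597.3, -208.7]), 0.73)]
side collet_nut_mid [(array([376. , 169.8]), array([ 477.9, -173.9]), 0.55)]
side plain_nut_mid [(array([329.8, 238.2]), array([470.6,  58.8]), 0.61)]
side washer_mid [(array([302.5, 285.2]), array([456.3, 187.6]), 0.87)]
```

View pics/wrist33.png

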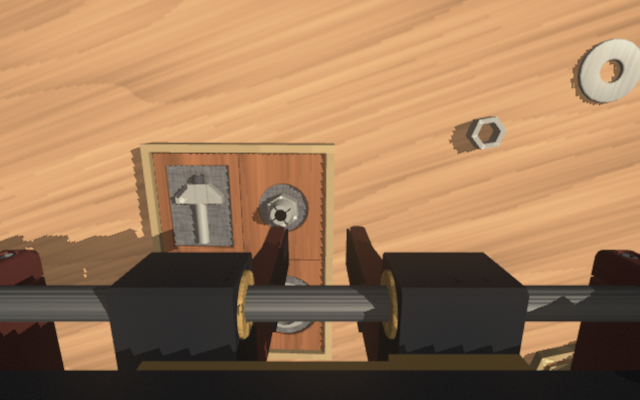

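View pics/side33.png

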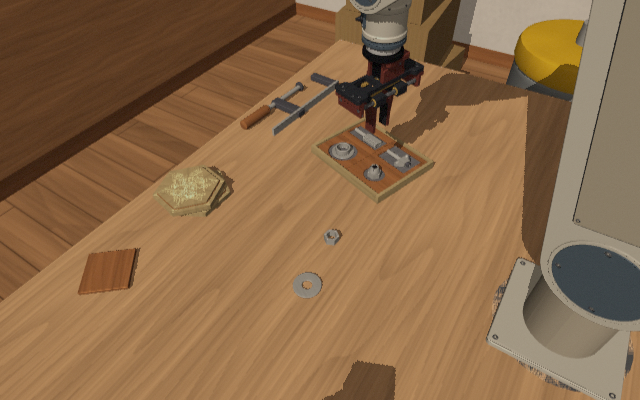

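```bash
python3 -c "
from workcell import ctrl
print(ctrl.close_job())"
```

```text
the job is handed in; nothing more can be done
None
```

All four router parts are in their tray pockets, each set down from 1–2 mm or less, and the job was handed in at about 45 s. No verdict was reported.

| Part | Last measured (x, y) | Pocket centre (x, y) |
|---|---|---|
| Straight bit | (567, -293.5) | (566, -293) |
| Chamfer bit | (454, -257) | (454, -256.5) |
| Guide bush | (595, -209) | (594.5, -209) |
| Collet nut | (482, -171) | (482, -172) |

Positions are in mm, from the wrist camera. The last pictures show all four flat and released, with the gripper well clear. The plain nut and washer were still where they started, within about 3 mm.

**Disagreements:**
- The side camera disagreed with the wrist camera by up to about 10 mm on the chamfer bit. Its best guess for the straight bit fell on the bush. I put both down to its distance and relied on the close wrist views.
- The last wrist view could not see the straight bit, so its figure is from just after it was placed. Only the side picture showed it afterwards.
- Region fits on the chamfer bit came out slightly skewed, so I used its measured edges and the point finder instead.
- The first grip on the straight bit was too high, so I reopened, lowered and regripped before lifting.

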